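Change the filters of the desk air cleaner and set it going

TASK

The desk air cleaner has been left straining on its top speed (three dots) with its outlet shut and dirty filters in. Before lifting any filter, guide its orange-knobbed lever back through the zigzag gate to off (the ring); with it off, put every used grey filter cassette into the black waste bin and stand every fresh white cassette fully down on edge in a slot of its own in the filter bay, green pull end up, and see that the flush blue outlet shutter is slid fully open. Only when all that is done take the lever through the gate to speed two (two dots) and let go, leaving the mug, the mouse and the spectacle case where they are.

Things in the scene. Friction and masses are not known exactly. Their poses are not given: they have to be found in the camera images.
- cleaner: desk air cleaner, white case 280 (own x) x 250 (own y) x 85 mm high (deck), fixed; origin at the centre of its underside, z up, own x to the robot's right, own y away from the robot (yaw varies). Near right: filter bay, four slots in a row along own x. Near left: outlet with flush blue shutter. Far: speed lever with ball knob in a zigzag gate; its hinges cross at (0, 75, 0) mm here, stem 9 mm
- slot0 (a point): centre of the floor of filter slot 0, at (9, -55, 20) mm in the cleaner's frame (slots 0 to 3 from left to right, 34 mm apart along its x). Slot 25 mm wide in the cleaner's x, 68 mm long in y, between ribs with rounded tops that end 70 mm above the desk; bay side walls 8 mm thick, 75 mm high. A cassette fully down has its top end 150 mm above the desk
- slot3 (a point): centre of the floor of filter slot 3, at (111, -55, 20) mm in the cleaner's frame (slots 0 to 3 from left to right, 34 mm apart along its x). Slot 25 mm wide in the cleaner's x, 68 mm long in y, between ribs with rounded tops that end 70 mm above the desk; bay side walls 8 mm thick, 75 mm high. A cassette fully down has its top end 150 mm above the desk
- speed_along (a joint): angle of the lever along its gate, rad, positive to the cleaner's +x (right). Along = across = 0: upright; stem direction in the cleaner's frame = (sin along cos across, sin across, cos along cos across), knob centre 155 mm from the hinges. No spring: friction of about 1 N at the knob holds it where it is left. Stations at along -0.40, -0.14, 0.14, 0.40. Play in the slot about 0.03 rad
- speed_across (a joint): angle of the lever across its gate, rad: +0.125 in the far lane (cleaner's +y), -0.125 in the near lane. Path of the slot: off (ring) = along -0.40 far; across to near; along near lane to -0.14 = speed one (one dot); across to far; to 0.14 = speed two (two dots); across to near; to 0.40 = speed three (three dots, the start). Walls block all else
- knob (a point): centre of the orange ball knob (30 mm diameter) on top of the speed lever; about 0.14 to 0.155 m above the desk
- shutter (a joint): opening of the outlet shutter, m: 0 shut, 0.048 fully open; it slides towards the cleaner's +y (away from the robot), held by about 2 N of friction, no spring
- shutter_top (a point): centre of the top face of the blue outlet shutter, a ribbed plate 64 mm (cleaner's x) x 50 mm (y, its sliding direction), flush with the deck, at (-75, -88, 85) mm in the cleaner's frame when shut, without handle: press a fingertip on it (some 8 to 12 N) and drag
- fresh0: filter cassette, flat block 130 long x 64 wide x 20 mm thick, white frame, pale pleats, with a green pull end; 110 g; may be absent. Lies flat on the desk at the start. Origin at its centre, own x along its length towards the green end, y across its width, z through its thickness; it can be gripped across its 64 mm width
- fresh1: filter cassette, flat block 130 long x 64 wide x 20 mm thick, white frame, pale pleats, with a green pull end; 110 g; may be absent. Lies flat on the desk at the start. Origin at its centre, own x along its length towards the green end, y across its width, z through its thickness; it can be gripped across its 64 mm width
- fresh2: filter cassette, flat block 130 long x 64 wide x 20 mm thick, white frame, pale pleats, with a green pull end; 110 g; may be absent. Lies flat on the desk at the start. Origin at its centre, own x along its length towards the green end, y across its width, z through its thickness; it can be gripped across its 64 mm width
- fresh0_tab (a point): middle of the green end face of fresh0, 65 mm from its centre
- fresh1_tab (a point): middle of the green end face of fresh1, 65 mm from its centre
- fresh2_tab (a point): middle of the green end face of fresh2, 65 mm from its centre
- used0: filter cassette, flat block 130 long x 64 wide x 20 mm thick, grey frame, dark dirty pleats; 130 g; may be absent. Stands on end in a slot of the filter bay at the start, its top 150 mm above the desk. Origin at the centre of its bottom end, own z along its length (upward), y across its width (64 mm, the way to grip it), x through its thickness
- used1: filter cassette, flat block 130 long x 64 wide x 20 mm thick, grey frame, dark dirty pleats; 130 g; may be absent. Stands on end in a slot of the filter bay at the start, its top 150 mm above the desk. Origin at the centre of its bottom end, own z along its length (upward), y across its width (64 mm, the way to grip it), x through its thickness
- used2: filter cassette, flat block 130 long x 64 wide x 20 mm thick, grey frame, dark dirty pleats; 130 g; may be absent. Stands on end in a slot of the filter bay at the start, its top 150 mm above the desk. Origin at the centre of its bottom end, own z along its length (upward), y across its width (64 mm, the way to grip it), x through its thickness
- used0_mid (a point): middle of used0, 65 mm above its bottom end
- used1_mid (a point): middle of used1, 65 mm above its bottom end
- used2_mid (a point): middle of used2, 65 mm above its bottom end
- bin: black open waste bin, 200 (x) x 180 (y) x 100 mm high, walls 5 mm, fixed; origin at the centre of its underside
- mug: blue mug, 95 mm high, 82 mm across, beyond the cleaner; leave alone. Origin under its centre
- mouse: black computer mouse, 105 x 60 x 34 mm, leave alone. Origin under its centre
- case: blue spectacle case, 160 x 65 x 42 mm, left of the cleaner; leave alone. Origin under its centre

How it is judged (in metres and radians):
On the way, in this order (a step that is already met when the one before it is completed fails the run):
1. the lever is in the off slot (value of joint speed_along below -0.32 rad and value of joint speed_across above 0.06 rad), for 0.2 s.
2. with the lever off, every used cassette is in the bin, every fresh one stands in the bay and the outlet is open (all of step 1 and x of used0_mid in the frame of bin between -0.1 and 0.1 m and y of used0_mid in the frame of bin between -0.09 and 0.09 m and height (world z) of each of used0_mid, used1_mid, used2_mid below 0.1 m and x of used1_mid in the frame of bin between -0.1 and 0.1 m and y of used1_mid in the frame of bin between -0.09 and 0.09 m and x of used2_mid in the frame of bin between -0.1 and 0.1 m and y of used2_mid in the frame of bin between -0.09 and 0.09 m and x of fresh0 in the frame of cleaner between -0.01 and 0.13 m and y of fresh0 in the frame of cleaner between -0.067 and -0.043 m and z of fresh0 in the frame of cleaner between 0.077 and 0.093 m and angle between the x axis of each of fresh0, fresh1, fresh2 and the z axis of cleaner, either way round below 0.17 rad and z of each of fresh0_tab, fresh1_tab, fresh2_tab in the frame of cleaner above 0.13 m and x of fresh1 in the frame of cleaner between -0.01 and 0.13 m and y of fresh1 in the frame of cleaner between -0.067 and -0.043 m and z of fresh1 in the frame of cleaner between 0.077 and 0.093 m and x of fresh2 in the frame of cleaner between -0.01 and 0.13 m and y of fresh2 in the frame of cleaner between -0.067 and -0.043 m and z of fresh2 in the frame of cleaner between 0.077 and 0.093 m and value of joint shutter above 0.042 m), for 0.2 s.
3. the lever is in the slot of speed two (value of joint speed_along between 0.06 and 0.22 rad and value of joint speed_across above 0.06 rad), for 0.2 s.
At the end, for the whole second after the job is handed in: Lever in the speed-two slot (along 0.06 to 0.22 rad, across over 0.06), shutter open over 42 of 48 mm, every fresh cassette in the bay, green end up, within 8 mm of fully down and 10 degrees of upright, every used one in the bin with its middle below 100 mm, all at rest (all of step 3 and x of used0_mid in the frame of bin between -0.1 and 0.1 m and y of used0_mid in the frame of bin between -0.09 and 0.09 m and height (world z) of each of used0_mid, used1_mid, used2_mid below 0.1 m and x of used1_mid in the frame of bin between -0.1 and 0.1 m and y of used1_mid in the frame of bin between -0.09 and 0.09 m and x of used2_mid in the frame of bin between -0.1 and 0.1 m and y of used2_mid in the frame of bin between -0.09 and 0.09 m and x of fresh0 in the frame of cleaner between -0.01 and 0.13 m and y of fresh0 in the frame of cleaner between -0.067 and -0.043 m and z of fresh0 in the frame of cleaner between 0.077 and 0.093 m and angle between the x axis of each of fresh0, fresh1, fresh2 and the z axis of cleaner, either way round below 0.17 rad and z of each of fresh0_tab, fresh1_tab, fresh2_tab in the frame of cleaner above 0.13 m and x of fresh1 in the frame of cleaner between -0.01 and 0.13 m and y of fresh1 in the frame of cleaner between -0.067 and -0.043 m and z of fresh1 in the frame of cleaner between 0.077 and 0.093 m and x of fresh2 in the frame of cleaner between -0.01 and 0.13 m and y of fresh2 in the frame of cleaner between -0.067 and -0.043 m and z of fresh2 in the frame of cleaner between 0.077 and 0.093 m and value of joint shutter above 0.042 m and linear speed of each of fresh0, fresh1, fresh2, used0, used1, used2 below 0.03 m/s); the robot touches nothing.
It fails at once if a cassette is lifted while the lever is not off (value of joint speed_along above -0.25 rad and height (world z) of any of fresh0, used0_mid, fresh1, used1_mid, fresh2, used2_mid above 0.13 m).
It fails at once if the mug is pushed more than 30 mm (distance of mug from where it was at the start of the episode above 0.03 m).
It fails at once if the mouse is pushed more than 30 mm (distance of mouse from where it was at the start of the episode above 0.03 m).
It fails at once if the spectacle case is pushed more than 30 mm (distance of case from where it was at the start of the episode above 0.03 m).
Of fresh0, fresh1, fresh2 only 2 to 3 are there at a start; the rules pass over those that are not, and their reading is None.
Of used0, used1, used2 only 1 to 2 are there at a start; the rules pass over those that are not, and their reading is None.
At some moment in a run one of fresh0, fresh1, fresh2 may be knocked a few centimetres aside while the robot is not near it.
Once in a run the grip may slacken for a moment while it holds something.
It also fails if it takes over 210 s, if anything falls off the work surface, if the arm or the gripper's body presses on something with over 40 N, if the wrist force passes 120 N, or if a joint passes its speed limit or range.

ROBOT

A 6-joint arm with a two-finger parallel gripper is mounted at the origin on the work surface. World frame = base frame: x ahead of the robot, y to its left, z up, the work surface at z = 0. Lengths are in m, angles in degrees, forces in N, time in s.
With the tool pointing down it reaches from about 0.3 to 0.85 m from the base axis. Payload 4.2 kg.
Tool frame: the origin (TCP) lies at the centre of the arm's flange, where the gripper is bolted on; the fingertips stand 191 mm ahead of it and the grasp point (between the pads) lies 172 mm ahead of it; z points along the fingers, y is the direction in which the jaws open and shut (so a half turn about z gives the same grasp; the last joint's range is limited). The gripper opens to 91 mm and grips with 3 to 60 N. Pads are 32 mm wide; open, the fingers measure 118 mm over their backs; the gripper's body (76 mm by 178 mm) begins 60 mm behind the grasp point.
Start: joints at [-66.177, 18.312, 89.639, -0, 72.044, -1.146], TCP at [0.243, -0.521, 0.405] pointing down, gripper open.
Joint ranges: [-177.97, 177.97], [-48.28, 115.42], [12.27, 149.76], [-77.06, 257.06], [2.81, 150.46], [-146.56, 146.56]. Speed limits (degrees/s): [147.25, 147.25, 180, 180, 180, 180].

INTERFACE

Orientations are given as a 3x3 rotation matrix whose columns are the frame's x, y, z axes.
In Python, from workcell import monitor, capture, get_calibration, order gives the robot as it stands.
- The arm moves only by the shell command python3 -m jog 'ROWS' [FORCE]. ROWS is JSON, a list of rows, each an object of numbers: "gripper": the gripper's target within -1 to 1 (fully open at 1, half-way at 0, shut at -1); "dx", "dy", "dz": the shift along the tool's x, y, z in m; "spin": the turn about the tool's z in rad. In form: [{"gripper": .., "dx": .., "dy": .., "dz": .., "spin": ..}, ...]. A call has 1 to 8 rows; each row shifts and turns the commanded pose from where the row before left it, along the tool's axes as they then stand; what a row does not reach is not made up. A row lasts 1/8 s, in which the tool goes at most 62.5 mm and 10.7 degrees, less where a joint would pass 70% of its speed; a pose out of reach is approached as far as the arm can. A call with a gripper value outside its range is refused whole. The fingers move at their own pace and stop on an object; FORCE is the grip in N (left out, the last holds). Time passes only in rows, so rows that do not move let the fingers close. It gives the time, the measured TCP pose, the force and the opening at its end, in the units of the state.
- monitor.observe(): the state, without advancing time (a new reading comes with each control period).
- capture(name): name is "scene" or "top" or "wrist"; returns the picture (384x512x3 uint8, red, green, blue); there is no depth.
- get_calibration(name): a dict with "fx", "fy", "cx", "cy" (pixels), "world_from_camera" (4x4, takes a point from camera to world coordinates). Camera axes: x right, y down, z forward; pixel columns grow to the right and rows downward; lengths in m; the calibration is good to about 2 mm. A picture is of the moment at which its call begins: read the wrist's pose just before it. get_calibration takes no time and is no camera call; for the wrist camera it gives the pose at the moment of the call.
- order.job_done(): hands the job in, once; it reports no verdict.
The state is a dict: "t": time; "q": joint angles; "qd": joint speeds; "effort": joint torques, N m; "eef_pos": TCP position; "orientation": TCP orientation; "contact_force": force on the tool from outside, world axes, zero at the start; "torque": the same for the moment, N m; "finger_gap": finger opening in m.
Only numpy, scipy, OpenCV 4.12 (cv2) and the standard library are available. Lean on these libraries where they do the work, as an engineer would, in place of code of your own. Each camera call takes 0.05 s, during which the arm holds its last target. There are 200 camera calls.

## Working session

There is one attempt and no reset: what is moved stays moved. The work goes in short steps, Python scripts to look and compute and a shell command to move; the robot and the scene stay as the last step left them, time stands still between calls to the robot, and variables do not carry over. Pictures are saved under pics/ and viewed, about 12 in all and at most 16, crops included, and the job is handed in when it is done.

```bash
mkdir -p pics; ls
python3 - <<'E'
from workcell import monitor,capture,get_calibration
import cv2,numpy as np
s=monitor.observe();print({k:np.round(v,3).tolist() for k,v in s.items()})
for n in("scene","top"):
    im=capture(n);cv2.imwrite(f"pics/{n}0.png",cv2.cvtColor(im,cv2.COLOR_RGB2BGR))
    c=get_calibration(n);print(n,c["fx"],c["fy"],c["cx"],c["cy"],np.round(c["world_from_camera"],4).tolist())
a=cv2.imread("pics/top0.png");cv2.imwrite("pics/top0x.png",cv2.resize(a,(800,600),interpolation=cv2.INTER_CUBIC))
a=cv2.imread("pics/scene0.png");cv2.imwrite("pics/scene0x.png",cv2.resize(a,(800,600),interpolation=cv2.INTER_CUBIC))
E
```

```text
pics
{'t': 0.0, 'q': [-66.175, 18.351, 89.706, -0.001, 72.044, -1.146], 'qd': [-0.078, 0.013, -0.078, 0.065, 0.054, -0.056], 'effort': [-0.001, -41.246, -23.197, 0.073, 0.046, -0.0], 'eef_pos': [0.243, -0.521, 0.404], 'orientation': [[0.907, 0.422, -0.001], [0.422, -0.907, 0.002], [0.0, -0.002, -1.0]], 'contact_force': [0.21, 0.427, 0.506], 'torque': [-0.008, -0.06, -0.023], 'finger_gap': 0.091}
scene 438.66586177892214 438.66586177892214 256.27637624529643 186.24155525988277 [[0.6315, 0.6229, -0.4617, 1.1628], [0.7751, -0.4936, 0.3943, -0.5576], [0.0177, -0.6069, -0.7946, 1.1026], [0.0, 0.0, 0.0, 1.0]]
top 397.88903399857554 397.88903399857554 258.2099984832996 188.50016356355923 [[0.0197, -0.982, 0.1877, 0.3535], [-0.9998, -0.0207, -0.0036, -0.0299], [0.0074, -0.1876, -0.9822, 1.3115], [0.0, 0.0, 0.0, 1.0]]
```

View pics/top0x.png

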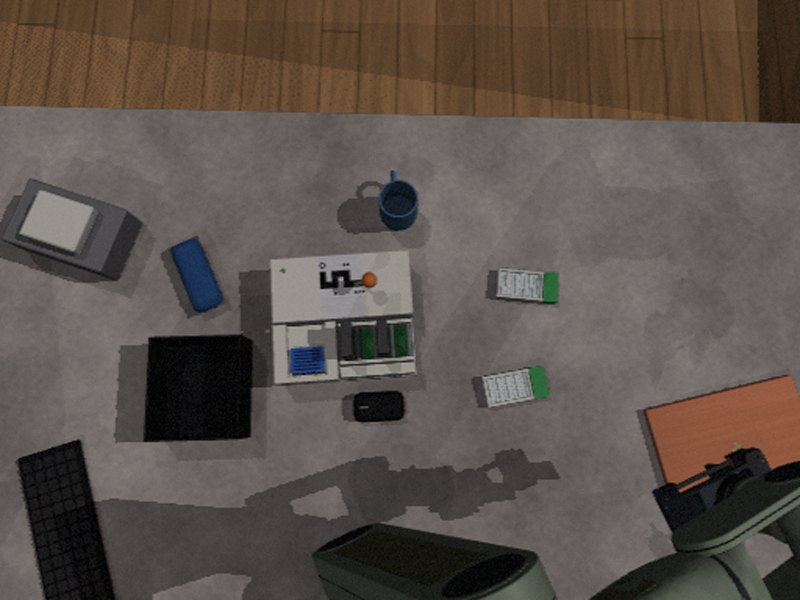

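View pics/scene0x.png

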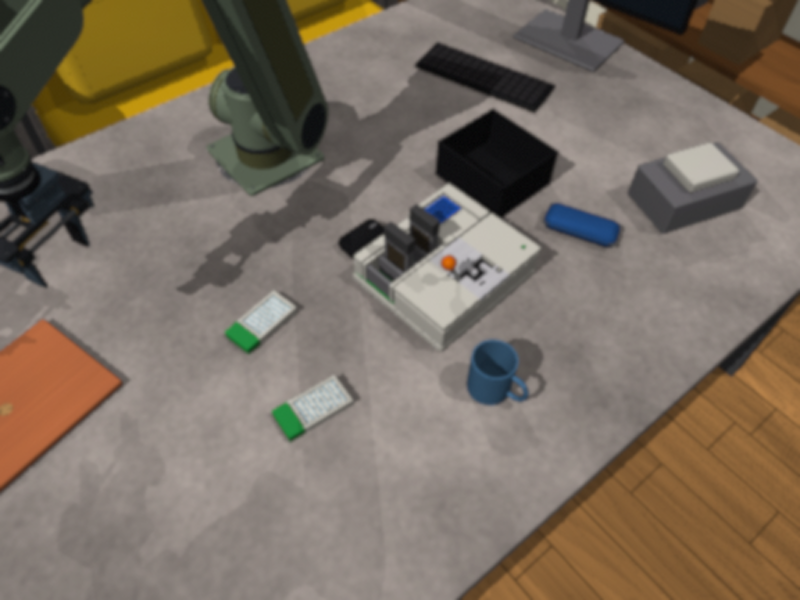

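Top view shows the cleaner at (271–415, 251–384). The orange knob is at (369,280) and two used cassettes stand in the bay. Two fresh cassettes lie to the right at (527,286) and (516,387), the bin is at (200,388), and the mouse is near the bay at (378,406). I'll write a helper file and look at zoomed crops.

```bash
cat > h.py <<'E'
from workcell import monitor,capture,get_calibration,order
import cv2,numpy as np,sys
def ray(n,u,v,z,c=None):
    c=c or get_calibration(n);T=np.array(c["world_from_camera"])
    d=T[:3,:3]@[(u-c["cx"])/c["fx"],(v-c["cy"])/c["fy"],1];return T[:3,3]+d*(z-T[2,3])/d[2]
def proj(c,P):
    T=np.array(c["world_from_camera"]);p=T[:3,:3].T@(np.asarray(P)-T[:3,3]);return np.array([c["fx"]*p[0]/p[2]+c["cx"],c["fy"]*p[1]/p[2]+c["cy"]])
def shot(n,name,crop=None,size=(800,600)):
    c=get_calibration(n);im=cv2.cvtColor(capture(n),cv2.COLOR_RGB2BGR);cv2.imwrite(f"pics/{name}_raw.png",im)
    if crop: x,y,w,h=crop;im=im[y:y+h,x:x+w]
    cv2.imwrite(f"pics/{name}.png",cv2.resize(im,size,interpolation=cv2.INTER_CUBIC));np.save(f"pics/{name}.npy",c,allow_pickle=True);return im,c
def st():
    s=monitor.observe();R=np.array(s["orientation"]);print("t",round(s["t"],2),"pos",np.round(s["eef_pos"],4),"xax",np.round(R[:2,0],3),"yaw_x",round(np.degrees(np.arctan2(R[1,0],R[0,0])),1),"zax",np.round(R[:,2],3),"F",np.round(s["contact_force"],1),"gap",round(s["finger_gap"],4),"q6",round(s["q"][5],1));return s
def to(x,y,z=None,yaw=None):
    "shift in tool axes (now) to reach x,y,z[tcp]; yaw deg of tool x axis"
    s=monitor.observe();R=np.array(s["orientation"]);p=np.array(s["eef_pos"]);d=np.array([x,y,p[2] if z is None else z])-p
    a=np.degrees(np.arctan2(R[1,0],R[0,0]));sp=None if yaw is None else ((a-yaw+90)%180-90)
    print("d tool",np.round(R.T@d,4),"spin deg",sp, None if sp is None else round(np.radians(sp),3))
E
python3 - <<'E'
import cv2
a=cv2.imread("pics/top0.png");cv2.imwrite("pics/c1.png",cv2.resize(a[145:265,85:285],(800,480),interpolation=cv2.INTER_CUBIC))
from h import *
im=a;c=get_calibration("top")
hsv=cv2.cvtColor(a,cv2.COLOR_BGR2HSV)
# white fresh blobs incl. green
for name,(lo,hi) in dict(green=((50,120,60),(80,255,255)),orange=((5,150,150),(15,255,255)),blue=((105,180,60),(125,255,255))).items():
    m=cv2.inRange(hsv,lo,hi);n,l,s,ce=cv2.connectedComponentsWithStats(m)
    for i in range(1,n):
        if s[i,4]>15:
            print(name,s[i],ce[i].round(1),ray("top",*ce[i],{"green":.02,"orange":.145,"blue":.085}[name]).round(4))
sub=a[160:270,295:370];m=(cv2.inRange(cv2.cvtColor(sub,cv2.COLOR_BGR2HSV),(0,0,135),(180,80,255))|cv2.inRange(cv2.cvtColor(sub,cv2.COLOR_BGR2HSV),(50,120,60),(80,255,255)))
m=cv2.morphologyEx(m,cv2.MORPH_CLOSE,np.ones((5,5)))
for k in cv2.findContours(m,0,1)[0]:
    if cv2.contourArea(k)>200:
        b=cv2.boxPoints(cv2.minAreaRect(k))+[295,160];w=[ray("top",*p,.02) for p in b];print(np.round(w,4).tolist(),np.mean(w,0).round(4),np.linalg.norm(w[0]-w[1]),np.linalg.norm(w[1]-w[2]))
E
```

```text
green [348 175   9  19 159] [352.  183.5] [ 0.6239 -0.3453  0.02  ]
green [256 215   3   8  16] [257.1 218.1] [ 0.5022 -0.0329  0.02  ]
green [339 234  12  21 178] [344.4 244.2] [ 0.4234 -0.3158  0.02  ]
blue [120 172   5  11  16] [122.3 177.1] [0.6153 0.3941 0.085 ]
blue [125 191  11   7  23] [130.7 194.4] [0.5608 0.3635 0.085 ]
blue [187 222  20  17 204] [196.1 230.5] [0.4526 0.154  0.085 ]
[[0.4314, -0.2013, 0.02], [0.4575, -0.3252, 0.02], [0.3961, -0.3358, 0.02], [0.3705, -0.2129, 0.02]] [ 0.4139 -0.2688  0.02  ] 0.1266859502275748 0.06228771685677146
[[0.6029, -0.231, 0.02], [0.664, -0.2379, 0.02], [0.6526, -0.3644, 0.02], [0.5918, -0.3564, 0.02]] [ 0.6278 -0.2974  0.02  ] 0.06143257257260642 0.12699374652025433
```

View pics/c1.png

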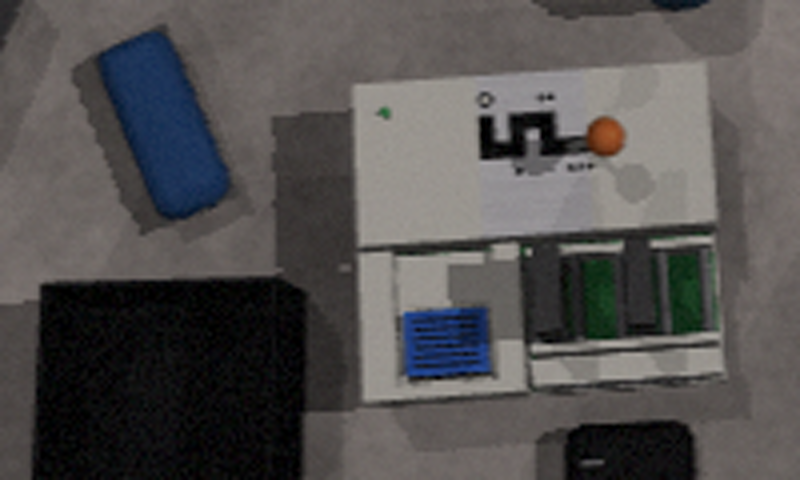

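```bash
cat >> h.py <<'E'
def C(x,y,z=0):
    "cleaner mm -> world"
    o,a=np.load("cl.npy",allow_pickle=True);return np.array([o[0]+(np.cos(a)*x-np.sin(a)*y)/1e3,o[1]+(np.sin(a)*x+np.cos(a)*y)/1e3,z/1e3])
E
python3 - <<'E'
from h import *
P=[(353,85),(707,63),(362,403)];L=[(-140,125),(140,125),(-140,-125)]
W=np.array([ray("top",85+u/4,145+v/4,.085) for u,v in P]);print(W.round(4),np.linalg.norm(W[0]-W[1]),np.linalg.norm(W[0]-W[2]))
# 2d rigid fit
A=np.array(L)/1e3;a0=A.mean(0);w0=W[:,:2].mean(0);H=(A-a0).T@(W[:,:2]-w0);ang=np.arctan2(H[0,1]-H[1,0],H[0,0]+H[1,1])
R=np.array([[np.cos(ang),-np.sin(ang)],[np.sin(ang),np.cos(ang)]]);o=w0-R@a0;print("origin",o,"yaw",np.degrees(ang),"res",(A@R.T+o-W[:,:2]).round(4).tolist())
np.save("cl.npy",np.array([o,ang],dtype=object),allow_pickle=True)
c=get_calibration("top")
def show(n,P):q=proj(c,P);print(n,((q-[85,145])*4).round(0))
for al in(.4,):show("knob",C(155*np.sin(al)*np.cos(.125),75-155*np.sin(.125),155*np.cos(al)*np.cos(.125)))
show("shutter",C(-75,-88,85))
for i in range(4):show("slot%d floor"%i,C(9+34*i,-55,20));show("slot%d top"%i,C(9+34*i,-55,150))
print("knob",C(155*np.sin(.4)*np.cos(.125),75-155*np.sin(.125),155*np.cos(.4)*np.cos(.125)))
for n,u,v,z in(("mouse",630,470,.03),("case",165,122,.04)):print(n,ray("top",85+u/4,145+v/4,z))
print("mug",ray("top",398/1.5625,200/1.5625,.095))
print("bin rim",[ray("top",u/1.5625,v/1.5625,.1).round(3).tolist() for u,v in((148,338),(252,336),(252,438),(146,440))])
print("bin TR corner rim",ray("top",85+280/4,145+280/4,.1),ray("top",85+40/4,145+285/4,.1))
st()
E
```

```text
[[ 0.6539  0.2361  0.085 ]
 [ 0.678  -0.0438  0.085 ]
 [ 0.4049  0.2144  0.085 ]] 0.2809436392797948 0.25002976924065373
origin [0.54139528 0.08552348] yaw -85.10270428287413 res [[0.0, -0.0004], [-0.0001, 0.0005], [0.0, -0.0]]
knob [607. 140.]
shutter [446. 349.]
slot0 floor [559. 308.]
slot0 top [546. 289.]
slot1 floor [601. 305.]
slot1 top [592. 286.]
slot2 floor [643. 302.]
slot2 top [639. 283.]
slot3 floor [684. 300.]
slot3 top [685. 280.]
knob [0.60198015 0.03060622 0.14165056]
mouse [0.358916  0.0105268 0.03     ]
case [0.63061059 0.39723557 0.04      ]
mug [ 0.78314841 -0.01918775  0.095     ]
bin rim [[0.488, 0.463, 0.1], [0.496, 0.26, 0.1], [0.302, 0.248, 0.1], [0.294, 0.448, 0.1]]
bin TR corner rim [0.49596889 0.27938069 0.1       ] [0.48837781 0.46172304 0.1       ]
t 0.1 pos [ 0.2427 -0.5211  0.404 ] xax [0.907 0.422] yaw_x 25.0 zax [-0.001  0.001 -1.   ] F [-0.2  0.5  0.1] gap 0.0913 q6 -1.1
```

The cleaner pose fits to within 0.5 mm, the knob projection agrees, and the used cassettes are in slots 0 and 2. First I'll spin the tool to yaw 94.9°.

```bash
python3 -m jog '[{"gripper":1,"spin":-0.175},{"gripper":1,"spin":-0.175},{"gripper":1,"spin":-0.175},{"gripper":1,"spin":-0.175},{"gripper":1,"spin":-0.175},{"gripper":1,"spin":-0.175},{"gripper":1,"spin":-0.17},{"gripper":1}]' 10; python3 -c "
from h import *
st();to(0.602,0.0306,None,94.9)"
```

```text
t 0.1 pos [ 0.2427 -0.5211  0.404 ] xax [0.907 0.422] yaw_x 25.0 zax [-0.001  0.001 -1.   ] F [-0.2  0.5  0.1] gap 0.0913 q6 -1.1
d tool [ 5.586e-01 -3.485e-01  5.000e-04] spin deg -69.93057166984788 -1.221invalid input
```

```bash
python3 -m jog '[{"gripper":1,"dx":0,"dy":0,"dz":0,"spin":-0.175},{"gripper":1,"dx":0,"dy":0,"dz":0,"spin":-0.175},{"gripper":1,"dx":0,"dy":0,"dz":0,"spin":-0.175},{"gripper":1,"dx":0,"dy":0,"dz":0,"spin":-0.175},{"gripper":1,"dx":0,"dy":0,"dz":0,"spin":-0.175},{"gripper":1,"dx":0,"dy":0,"dz":0,"spin":-0.175},{"gripper":1,"dx":0,"dy":0,"dz":0,"spin":-0.17},{"gripper":1,"dx":0,"dy":0,"dz":0,"spin":0}]' 10; python3 -c "
from h import *
st();to(0.602,0.0306,None,94.9)"
```

```text
t: 1.1
eef_pos: [0.2427, -0.5212, 0.4044]
orientation: [[-0.083, 0.997, -0.0], [0.997, 0.083, 0.001], [0.001, -0.0, -1.0]]
contact_force: [0.5, 0.9, 0.9]
finger_gap: 0.0911
t 1.1 pos [ 0.2427 -0.5212  0.4044] xax [-0.083  0.997] yaw_x 94.8 zax [-0.     0.001 -1.   ] F [0.5 0.9 0.9] gap 0.0911 q6 -70.9
d tool [5.201e-01 4.038e-01 3.000e-04] spin deg -0.14726681867928448 -0.003
```

```bash
python3 -m jog '[{"gripper":1,"dx":0.037,"dy":0.029,"dz":0,"spin":0},{"gripper":1,"dx":0.037,"dy":0.029,"dz":0,"spin":0},{"gripper":1,"dx":0.037,"dy":0.029,"dz":0,"spin":0},{"gripper":1,"dx":0.037,"dy":0.029,"dz":0,"spin":0},{"gripper":1,"dx":0.037,"dy":0.029,"dz":0,"spin":0},{"gripper":1,"dx":0.037,"dy":0.029,"dz":0,"spin":0},{"gripper":1,"dx":0.037,"dy":0.029,"dz":0,"spin":0}]' >/dev/null;  python3 -m jog '[{"gripper":1,"dx":0.037,"dy":0.029,"dz":0,"spin":0},{"gripper":1,"dx":0.037,"dy":0.029,"dz":0,"spin":0},{"gripper":1,"dx":0.037,"dy":0.029,"dz":0,"spin":0},{"gripper":1,"dx":0.037,"dy":0.029,"dz":0,"spin":0},{"gripper":1,"dx":0.037,"dy":0.029,"dz":0,"spin":0},{"gripper":1,"dx":0.037,"dy":0.029,"dz":0,"spin":0},{"gripper":1,"dx":0.037,"dy":0.029,"dz":0,"spin":0},{"gripper":1,"dx":0,"dy":0,"dz":0,"spin":0}]' >/dev/null; python3 -c "
from h import *
st();to(0.602,0.0306,None,94.9);shot('wrist','w1')
c=get_calibration('wrist');print(np.round(c['world_from_camera'],3).tolist(),c['fx'])"
```

```text
t 2.98 pos [0.6045 0.0318 0.4039] xax [-0.086  0.996] yaw_x 94.9 zax [-0.  0. -1.] F [-1.3 -0.8 -0.3] gap 0.091 q6 -3.0
d tool [-0.001  -0.0026  0.    ] spin deg 0.024264756656620534 0.0
[[0.996, 0.082, 0.022, 0.596], [0.085, -0.957, -0.276, 0.109], [-0.002, 0.277, -0.961, 0.384], [0.0, 0.0, 0.0, 1.0]] 293.7074494199232
```

View pics/w1.png

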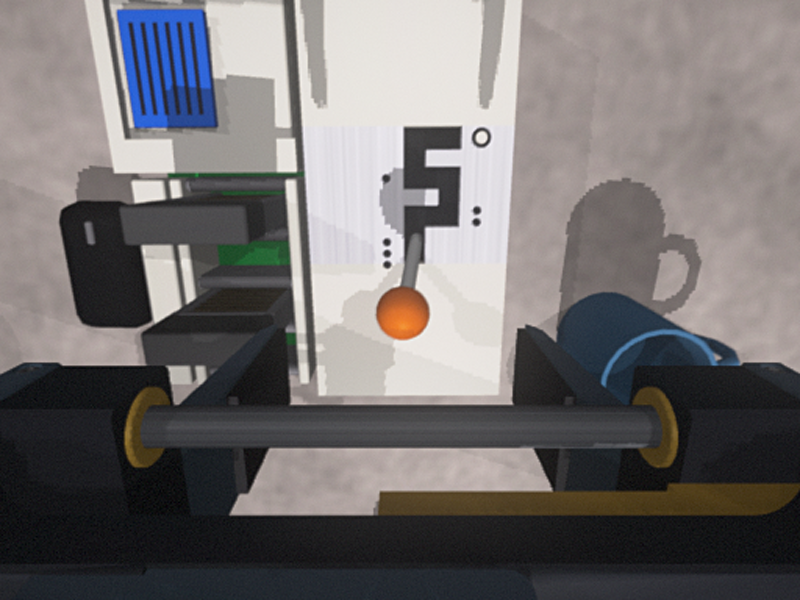

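The wrist view shows the knob at (402,313), the gate slot, the used cassettes in slots 0 and 2, the shutter shut at (165,70), and the mug clear. I'll descend and grip the knob.

```bash
python3 -c "
from h import *
c=np.load('pics/w1.npy',allow_pickle=True).item()
print('knob ray',ray('wrist',402/1.5625,313/1.5625,.1417,c))
for u,v in((498,396),(517,126)): print(ray('wrist',u/1.5625,v/1.5625,.085,c))
print(C(140,125))"
python3 -m jog '[{"gripper":1,"dx":-0.001,"dy":-0.0026,"dz":0.03,"spin":0},{"gripper":1,"dx":0,"dy":0,"dz":0.03,"spin":0},{"gripper":1,"dx":0,"dy":0,"dz":0.03,"spin":0},{"gripper":1,"dx":0,"dy":0,"dz":0,"spin":0},{"gripper":-1,"dx":0,"dy":0,"dz":0,"spin":0},{"gripper":-1,"dx":0,"dy":0,"dz":0,"spin":0},{"gripper":-1,"dx":0,"dy":0,"dz":0,"spin":0},{"gripper":-1,"dx":0,"dy":0,"dz":0,"spin":0}]' 15; python3 -m jog '[{"gripper":-1,"dx":0,"dy":0,"dz":0,"spin":0},{"gripper":-1,"dx":0,"dy":0,"dz":0,"spin":0}]'
```

```text
knob ray [0.60461042 0.03115136 0.1417    ]
[ 0.68096824 -0.04419177  0.085     ]
[0.66608244 0.13873632 0.085     ]
[ 0.67789073 -0.04329419  0.        ]
t: 4.03
eef_pos: [0.6008, 0.0281, 0.3153]
orientation: [[-0.085, 0.996, 0.001], [0.996, 0.085, -0.0], [-0.0, 0.001, -1.0]]
contact_force: [-0.3, -0.7, 1.1]
finger_gap: 0.0536
t: 4.28
eef_pos: [0.6009, 0.0282, 0.3148]
orientation: [[-0.085, 0.996, 0.001], [0.996, 0.085, -0.0], [-0.0, 0.001, -1.0]]
contact_force: [1.1, 0.6, -0.4]
finger_gap: 0.0342
```

```bash
python3 -m jog '[{"gripper":-1,"dx":0,"dy":0,"dz":0,"spin":0},{"gripper":-1,"dx":0,"dy":0,"dz":0,"spin":0},{"gripper":-1,"dx":0.01,"dy":0,"dz":-0.003,"spin":0},{"gripper":-1,"dx":0.01,"dy":0,"dz":-0.003,"spin":0},{"gripper":-1,"dx":0.01,"dy":0,"dz":-0.003,"spin":0},{"gripper":-1,"dx":0.008,"dy":0,"dz":-0.002,"spin":0},{"gripper":-1,"dx":0,"dy":0,"dz":0,"spin":0},{"gripper":-1,"dx":0,"dy":0,"dz":0,"spin":0}]' 15
python3 -m jog '[{"gripper":-1,"dx":0,"dy":0.01,"dz":0,"spin":0},{"gripper":-1,"dx":0,"dy":0.01,"dz":0,"spin":0},{"gripper":-1,"dx":0,"dy":0.01,"dz":0,"spin":0},{"gripper":-1,"dx":0,"dy":0.009,"dz":0,"spin":0},{"gripper":-1,"dx":0,"dy":0,"dz":0,"spin":0},{"gripper":-1,"dx":0,"dy":0,"dz":0,"spin":0}]'
python3 -c "
from h import *
shot('wrist','w2')"
```

```text
t: 5.28
eef_pos: [0.5973, 0.0663, 0.3251]
orientation: [[-0.085, 0.996, -0.001], [0.996, 0.085, 0.0], [0.001, -0.001, -1.0]]
contact_force: [0.8, 1.5, -4.5]
finger_gap: 0.0287
t: 6.02
eef_pos: [0.6369, 0.0692, 0.3259]
orientation: [[-0.085, 0.996, 0.002], [0.996, 0.085, -0.0], [-0.001, 0.002, -1.0]]
contact_force: [0.2, -1.0, 0.9]
finger_gap: 0.0291
```

View pics/w2.png

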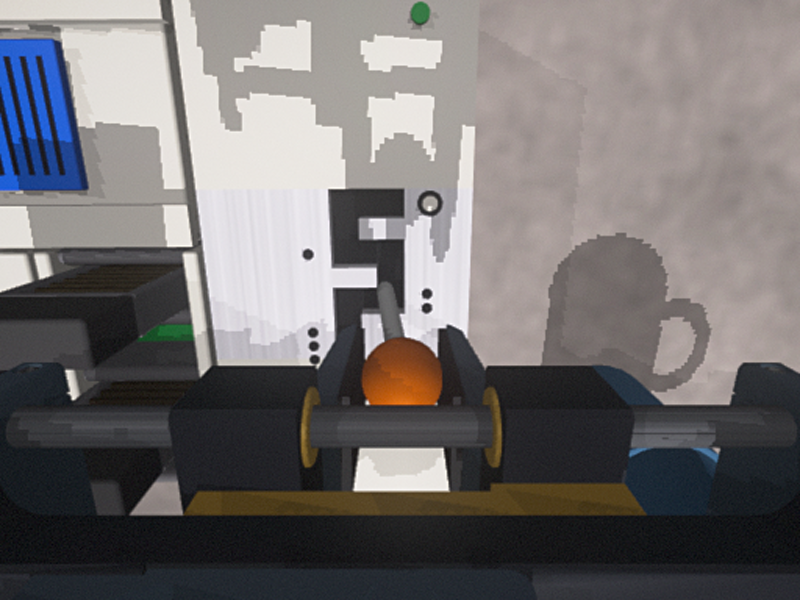

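The lever is in the far lane at speed two with the knob held, and the forces are low. I'll continue through the gate.

```bash
python3 -c "
from h import *
for a in((21.5,94.3),(-21.5,94.3),(-21.5,55.7),(-59.9,55.7),(-59.9,94.3)):print(C(*a))"
python3 -m jog '[{"gripper":-1,"dx":0.011,"dy":0,"dz":-0.001,"spin":0},{"gripper":-1,"dx":0.011,"dy":0,"dz":0,"spin":0},{"gripper":-1,"dx":0.011,"dy":0,"dz":0,"spin":0},{"gripper":-1,"dx":0.010,"dy":0,"dz":0.001,"spin":0},{"gripper":-1,"dx":0,"dy":0,"dz":0,"spin":0},{"gripper":-1,"dx":0,"dy":0,"dz":0,"spin":0}]'
python3 -m jog '[{"gripper":-1,"dx":0,"dy":-0.01,"dz":0,"spin":0},{"gripper":-1,"dx":0,"dy":-0.01,"dz":0,"spin":0},{"gripper":-1,"dx":0,"dy":-0.01,"dz":0,"spin":0},{"gripper":-1,"dx":0,"dy":-0.009,"dz":0,"spin":0},{"gripper":-1,"dx":0,"dy":0,"dz":0,"spin":0},{"gripper":-1,"dx":0,"dy":0,"dz":0,"spin":0}]'
```

```text
[0.63718647 0.07215235 0.        ]
[0.63351557 0.11499537 0.        ]
[0.59505648 0.11170009 0.        ]
[0.59177828 0.14995991 0.        ]
[0.63023736 0.15325519 0.        ]
t: 6.82
eef_pos: [0.633, 0.113, 0.3265]
orientation: [[-0.085, 0.996, 0.002], [0.996, 0.085, 0.002], [0.002, 0.002, -1.0]]
contact_force: [3.3, 2.4, 4.7]
finger_gap: 0.0289
t: 7.58
eef_pos: [0.6008, 0.1101, 0.3265]
orientation: [[-0.086, 0.996, 0.026], [0.996, 0.085, 0.005], [0.003, 0.027, -1.0]]
contact_force: [29.7, 5.8, -13.2]
finger_gap: 0.0785
```

```bash
python3 -m jog '[{"gripper":-1,"dx":0,"dy":0.01,"dz":0,"spin":0},{"gripper":-1,"dx":0,"dy":0.01,"dz":0,"spin":0},{"gripper":-1,"dx":0,"dy":0.01,"dz":0,"spin":0},{"gripper":-1,"dx":0,"dy":0.009,"dz":0,"spin":0},{"gripper":-1,"dx":0,"dy":0,"dz":0,"spin":0},{"gripper":-1,"dx":0,"dy":0,"dz":0,"spin":0}]'
python3 -c "
from h import *
st();shot('wrist','w3')"
```

```text
t: 8.32
eef_pos: [0.6333, 0.1122, 0.3265]
orientation: [[-0.085, 0.996, 0.002], [0.996, 0.085, 0.001], [0.001, 0.003, -1.0]]
contact_force: [3.7, 2.5, 4.9]
finger_gap: 0.0289
t 8.32 pos [0.6333 0.1122 0.3265] xax [-0.085  0.996] yaw_x 94.9 zax [ 0.002  0.001 -1.   ] F [3.7 2.5 4.9] gap 0.0289 q6 4.1
```

View pics/w3.png

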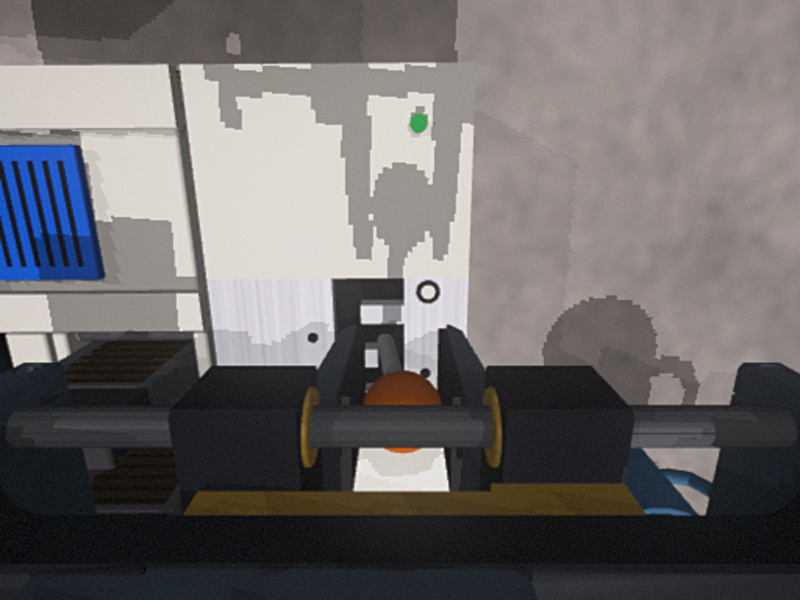

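```bash
python3 -c "
from h import *
for n in('w1','w2','w3'):
    c=np.load(f'pics/{n}.npy',allow_pickle=True).item();im=cv2.imread(f'pics/{n}_raw.png');h=cv2.cvtColor(im,cv2.COLOR_BGR2HSV)
    m=cv2.inRange(h,(3,170,90),(17,255,255));m[:190]=0 if n!='w1' else m[:190]
    x,y,w,hh=cv2.boundingRect(m);print(n,x,y,w,hh)
    v=y+w/2
    P=ray('wrist',x+w/2,v,.152 if n!='w1' else .1417,c);o,a=np.load('cl.npy',allow_pickle=True);d=P[:2]-o;print(P,'cleaner',np.array([[np.cos(a),np.sin(a)],[-np.sin(a),np.cos(a)]])@d*1e3)
"
```

```text
w1 242 188 32 29
[0.60552735 0.02784972 0.1417    ] cleaner [62.93816215 58.97434134]
w2 232 217 51 42
[0.63706008 0.07173383 0.152     ] cleaner [21.90619859 94.13833474]
w3 235 242 46 48
[0.63511715 0.10017373 0.152     ] cleaner [-6.5957398  94.63041245]
```

```bash
python3 -m jog '[{"gripper":0,"dx":0,"dy":0,"dz":0,"spin":0},{"gripper":0,"dx":0,"dy":0,"dz":0,"spin":0},{"gripper":0,"dx":-0.011,"dy":0,"dz":0.001,"spin":0},{"gripper":-1,"dx":0,"dy":0,"dz":0,"spin":0},{"gripper":-1,"dx":0,"dy":0,"dz":0,"spin":0},{"gripper":-1,"dx":0,"dy":0,"dz":0,"spin":0},{"gripper":-1,"dx":0,"dy":0,"dz":0,"spin":0}]' 45
python3 -m jog '[{"gripper":-1,"dx":0.007,"dy":0,"dz":0,"spin":0},{"gripper":-1,"dx":0.008,"dy":0,"dz":0.001,"spin":0},{"gripper":-1,"dx":0,"dy":0,"dz":0,"spin":0},{"gripper":-1,"dx":0,"dy":0,"dz":0,"spin":0}]'
python3 -c "
from h import *
st();shot('wrist','w4');c=np.load(f'pics/w4.npy',allow_pickle=True).item();im=cv2.imread(f'pics/w4_raw.png');h=cv2.cvtColor(im,cv2.COLOR_BGR2HSV)
m=cv2.inRange(h,(3,170,60),(17,255,255));m[:190]=0
x,y,w,hh=cv2.boundingRect(m);print(x,y,w,hh)"
```

```text
t: 9.25
eef_pos: [0.6341, 0.101, 0.3246]
orientation: [[-0.085, 0.996, 0.001], [0.996, 0.085, -0.001], [-0.001, 0.001, -1.0]]
contact_force: [4.4, -1.3, -2.8]
finger_gap: 0.0279
t: 9.75
eef_pos: [0.632, 0.1164, 0.3231]
orientation: [[-0.085, 0.996, -0.002], [0.996, 0.085, -0.0], [-0.0, -0.002, -1.0]]
contact_force: [1.9, -1.9, -5.8]
finger_gap: 0.0279
t 9.75 pos [0.632  0.1164 0.3231] xax [-0.085  0.996] yaw_x 94.9 zax [-0.002 -0.    -1.   ] F [ 1.9 -1.9 -5.8] gap 0.0279 q6 4.5
231 221 179 108
```

View pics/w4.png

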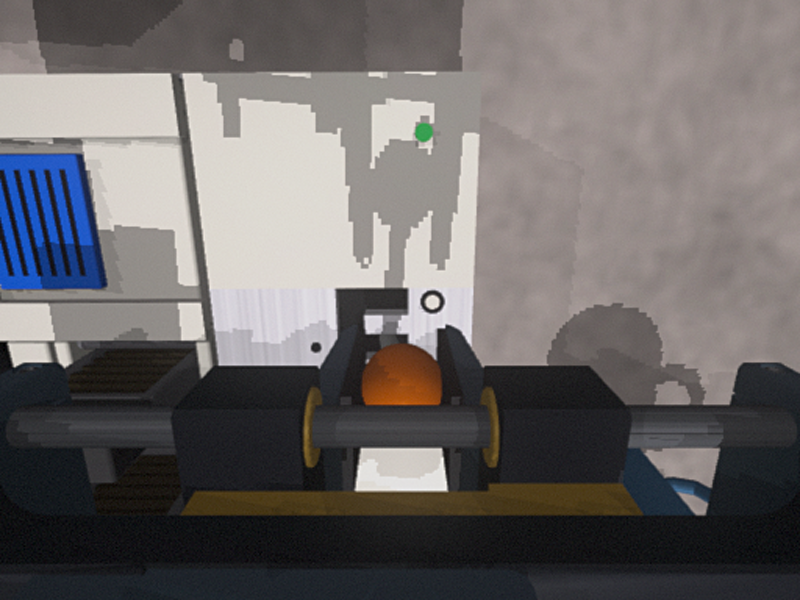

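The knob is centred in the pads again, at about x −22 in the cleaner frame, which is the speed-one column. Now across to the near lane, gently.

```bash
python3 -m jog '[{"gripper":-1,"dx":-0.001,"dy":-0.008,"dz":0,"spin":0},{"gripper":-1,"dx":0,"dy":-0.008,"dz":0,"spin":0},{"gripper":-1,"dx":0,"dy":0,"dz":0,"spin":0}]'
python3 -m jog '[{"gripper":-1,"dx":0,"dy":-0.008,"dz":0,"spin":0},{"gripper":-1,"dx":0,"dy":-0.008,"dz":0,"spin":0},{"gripper":-1,"dx":0,"dy":-0.007,"dz":0,"spin":0},{"gripper":-1,"dx":0,"dy":0,"dz":0,"spin":0},{"gripper":-1,"dx":0,"dy":0,"dz":0,"spin":0}]'
```

```text
t: 10.18
eef_pos: [0.6164, 0.1138, 0.3251]
orientation: [[-0.085, 0.996, 0.003], [0.996, 0.085, 0.001], [0.001, 0.003, -1.0]]
contact_force: [2.4, -0.8, -1.0]
finger_gap: 0.0283
t: 10.8
eef_pos: [0.5942, 0.1119, 0.3254]
orientation: [[-0.085, 0.996, 0.003], [0.996, 0.085, 0.001], [0.001, 0.003, -1.0]]
contact_force: [3.6, -0.6, 6.2]
finger_gap: 0.0285
```

```bash
python3 -m jog '[{"gripper":-1,"dx":0.01,"dy":0.0,"dz":0.002,"spin":0},{"gripper":-1,"dx":0.01,"dy":0,"dz":0.003,"spin":0},{"gripper":-1,"dx":0.01,"dy":0,"dz":0.003,"spin":0},{"gripper":-1,"dx":0.009,"dy":0,"dz":0.003,"spin":0},{"gripper":-1,"dx":0,"dy":0,"dz":0,"spin":0},{"gripper":-1,"dx":0,"dy":0,"dz":0,"spin":0}]'
python3 -c "
from h import *
st();shot('wrist','w5');c=np.load(f'pics/w5.npy',allow_pickle=True).item();im=cv2.imread(f'pics/w5_raw.png');h=cv2.cvtColor(im,cv2.COLOR_BGR2HSV)
m=cv2.inRange(h,(3,170,60),(17,255,255));m[:190]=0;m[:,:200]=0;m[:,310:]=0
x,y,w,hh=cv2.boundingRect(m);print(x,y,w,hh)"
python3 -m jog '[{"gripper":-1,"dx":0,"dy":0.008,"dz":0,"spin":0},{"gripper":-1,"dx":0,"dy":0.008,"dz":0,"spin":0},{"gripper":-1,"dx":0,"dy":0,"dz":0,"spin":0}]'
```

```text
t: 11.55
eef_pos: [0.5903, 0.151, 0.3128]
orientation: [[-0.085, 0.996, -0.001], [0.996, 0.085, 0.001], [0.001, -0.001, -1.0]]
contact_force: [3.9, 2.1, 1.4]
finger_gap: 0.0278
t 11.55 pos [0.5903 0.151  0.3128] xax [-0.085  0.996] yaw_x 94.9 zax [-0.001  0.001 -1.   ] F [3.9 2.1 1.4] gap 0.0278 q6 8.4
231 224 51 35
t: 11.98
eef_pos: [0.6046, 0.1524, 0.3133]
orientation: [[-0.083, 0.996, -0.008], [0.997, 0.083, 0.001], [0.002, -0.008, -1.0]]
contact_force: [-4.3, 3.5, 9.7]
finger_gap: 0.0279
```

```bash
python3 -m jog '[{"gripper":-1,"dx":0,"dy":0.008,"dz":0,"spin":0},{"gripper":-1,"dx":0,"dy":0.008,"dz":0,"spin":0},{"gripper":-1,"dx":0,"dy":0.008,"dz":0,"spin":0},{"gripper":-1,"dx":0,"dy":0,"dz":0,"spin":0},{"gripper":-1,"dx":0,"dy":0,"dz":0,"spin":0}]'
```

```text
t: 12.6
eef_pos: [0.6287, 0.1545, 0.312]
orientation: [[-0.084, 0.996, -0.007], [0.996, 0.084, 0.001], [0.002, -0.007, -1.0]]
contact_force: [-3.3, 4.6, 3.1]
finger_gap: 0.0281
```

The lever is at the off target. I'll release, rise and check with a picture.

```bash
python3 -m jog '[{"gripper":1,"dx":0,"dy":0,"dz":0,"spin":0},{"gripper":1,"dx":0,"dy":0,"dz":0,"spin":0},{"gripper":1,"dx":0,"dy":0,"dz":0,"spin":0},{"gripper":1,"dx":0,"dy":0,"dz":0,"spin":0},{"gripper":1,"dx":0,"dy":0,"dz":-0.03,"spin":0},{"gripper":1,"dx":0,"dy":0,"dz":-0.03,"spin":0},{"gripper":1,"dx":0,"dy":0,"dz":-0.03,"spin":0},{"gripper":1,"dx":0,"dy":0,"dz":0,"spin":0}]'
python3 -c "
from h import *
st();shot('wrist','w6');c=np.load(f'pics/w6.npy',allow_pickle=True).item();im=cv2.imread(f'pics/w6_raw.png');h=cv2.cvtColor(im,cv2.COLOR_BGR2HSV)
m=cv2.inRange(h,(3,170,60),(17,255,255));m[:150]=0;m[:,:180]=0;m[:,330:]=0
x,y,w,hh=cv2.boundingRect(m);print(x,y,w,hh);P=ray('wrist',x+w/2,y+w/2,.1417,c);print(P,C(-59.9,94.3))
for i in (0,2):
  w=C(9+34*i,-55);print(i,w);to(w[0],w[1],.302,94.9)"
```

```text
t: 13.6
eef_pos: [0.6305, 0.1541, 0.4054]
orientation: [[-0.085, 0.996, 0.006], [0.996, 0.085, 0.001], [0.001, 0.006, -1.0]]
contact_force: [0.3, -0.3, -0.2]
finger_gap: 0.0912
t 13.6 pos [0.6305 0.1541 0.4054] xax [-0.085  0.996] yaw_x 94.9 zax [ 0.006  0.001 -1.   ] F [ 0.3 -0.3 -0.2] gap 0.0912 q6 7.9
235 182 32 31
[0.62670077 0.15471417 0.1417    ] [0.63023736 0.15325519 0.        ]
0 [0.4873644  0.07186099 0.        ]
d tool [-0.0697 -0.1495  0.1011] spin deg -0.030466905441201675 -0.001
2 [0.49316955 0.00410924 0.        ]
d tool [-0.1377 -0.1494  0.1011] spin deg -0.030466905441201675 -0.001
```

View pics/w6.png

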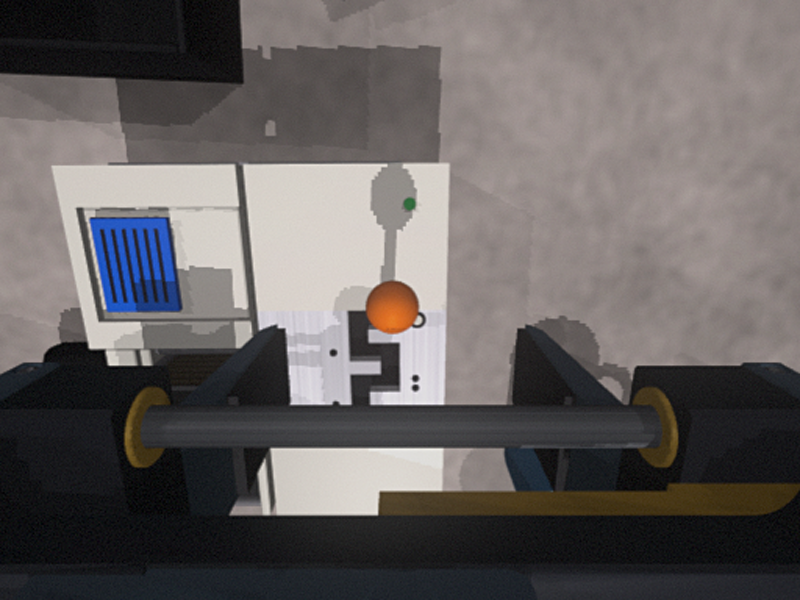

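The lever is off: the knob is at (392,306), beside the ring. Next, grasp the used cassette in slot 0.

```bash
python3 -m jog '[{"gripper":1,"dx":-0.014,"dy":-0.03,"dz":0,"spin":0},{"gripper":1,"dx":-0.014,"dy":-0.03,"dz":0,"spin":0},{"gripper":1,"dx":-0.014,"dy":-0.03,"dz":0,"spin":0},{"gripper":1,"dx":-0.014,"dy":-0.03,"dz":0,"spin":0},{"gripper":1,"dx":-0.014,"dy":-0.03,"dz":0,"spin":0},{"gripper":1,"dx":0,"dy":0,"dz":0,"spin":0}]' >/dev/null
python3 -m jog '[{"gripper":1,"dx":0,"dy":0,"dz":0.034,"spin":0},{"gripper":1,"dx":0,"dy":0,"dz":0.034,"spin":0},{"gripper":1,"dx":0,"dy":0,"dz":0.034,"spin":0},{"gripper":-1,"dx":0,"dy":0,"dz":0,"spin":0},{"gripper":-1,"dx":0,"dy":0,"dz":0,"spin":0},{"gripper":-1,"dx":0,"dy":0,"dz":0,"spin":0},{"gripper":-1,"dx":0,"dy":0,"dz":0,"spin":0}]' 30; python3 -c "
from h import *
st();to(*C(9,-55)[:2])"
```

```text
t: 15.28
eef_pos: [0.4873, 0.0717, 0.302]
orientation: [[-0.085, 0.996, 0.004], [0.996, 0.085, 0.0], [0.0, 0.004, -1.0]]
contact_force: [1.8, 1.0, 2.2]
finger_gap: 0.0638
t 15.28 pos [0.4873 0.0717 0.302 ] xax [-0.085  0.996] yaw_x 94.9 zax [ 0.004  0.    -1.   ] F [1.8 1.  2.2] gap 0.0638 q6 2.2
d tool [0.0002 0.0001 0.    ] spin deg None None
```

```bash
python3 -m jog '[{"gripper":-1,"dx":0,"dy":0,"dz":-0.015,"spin":0},{"gripper":-1,"dx":0,"dy":0,"dz":-0.03,"spin":0},{"gripper":-1,"dx":0,"dy":0,"dz":-0.04,"spin":0},{"gripper":-1,"dx":0,"dy":0,"dz":-0.04,"spin":0},{"gripper":-1,"dx":0,"dy":0,"dz":0,"spin":0},{"gripper":-1,"dx":0.029,"dy":-0.007,"dz":0,"spin":0},{"gripper":-1,"dx":0.029,"dy":-0.007,"dz":0,"spin":0},{"gripper":-1,"dx":0.029,"dy":-0.007,"dz":0,"spin":0}]'
python3 -m jog '[{"gripper":-1,"dx":0.029,"dy":-0.007,"dz":0,"spin":0},{"gripper":-1,"dx":0.029,"dy":-0.007,"dz":0,"spin":0},{"gripper":-1,"dx":0.029,"dy":-0.007,"dz":0,"spin":0},{"gripper":-1,"dx":0.029,"dy":-0.007,"dz":0,"spin":0},{"gripper":-1,"dx":0.029,"dy":-0.007,"dz":0,"spin":0},{"gripper":-1,"dx":0.029,"dy":-0.007,"dz":0,"spin":0},{"gripper":-1,"dx":0.029,"dy":-0.005,"dz":0,"spin":0},{"gripper":-1,"dx":0,"dy":0,"dz":0,"spin":0}]'
```

```text
t: 16.27
eef_pos: [0.4573, 0.157, 0.4249]
orientation: [[-0.085, 0.996, -0.003], [0.996, 0.085, -0.001], [-0.001, -0.003, -1.0]]
contact_force: [0.8, -0.8, -1.2]
finger_gap: 0.0639
t: 17.27
eef_pos: [0.3934, 0.3557, 0.4247]
orientation: [[-0.087, 0.996, -0.002], [0.996, 0.087, -0.002], [-0.002, -0.003, -1.0]]
contact_force: [0.2, -0.5, -1.4]
finger_gap: 0.0639
```

Over the bin. I'll lower, release, rise, and go back to slot 2.

```bash
python3 -m jog '[{"gripper":-1,"dx":0,"dy":0,"dz":0.04,"spin":0},{"gripper":-1,"dx":0,"dy":0,"dz":0.04,"spin":0},{"gripper":-1,"dx":0,"dy":0,"dz":0.03,"spin":0},{"gripper":-1,"dx":0,"dy":0,"dz":0,"spin":0},{"gripper":1,"dx":0,"dy":0,"dz":0,"spin":0},{"gripper":1,"dx":0,"dy":0,"dz":0,"spin":0},{"gripper":1,"dx":0,"dy":0,"dz":-0.04,"spin":0},{"gripper":1,"dx":0,"dy":0,"dz":-0.04,"spin":0}]'
python3 -m jog '[{"gripper":1,"dx":0,"dy":0,"dz":-0.01,"spin":0},{"gripper":1,"dx":0,"dy":0,"dz":0,"spin":0}]' >/dev/null
python3 -c "
from h import *
st();to(*C(77,-55)[:2],.302,94.9);shot('wrist','w7')"
```

```text
t: 18.27
eef_pos: [0.3943, 0.3547, 0.3978]
orientation: [[-0.085, 0.996, 0.001], [0.996, 0.085, 0.001], [0.001, 0.001, -1.0]]
contact_force: [1.2, -0.4, 0.4]
finger_gap: 0.0909
t 18.52 pos [0.3942 0.3546 0.4065] xax [-0.085  0.996] yaw_x 94.9 zax [ 0.002  0.001 -1.   ] F [ 0.3 -0.3 -0.7] gap 0.0913 q6 35.9
d tool [-0.3578  0.0687  0.1043] spin deg -0.02675372670627496 -0.0
```

View pics/w7.png

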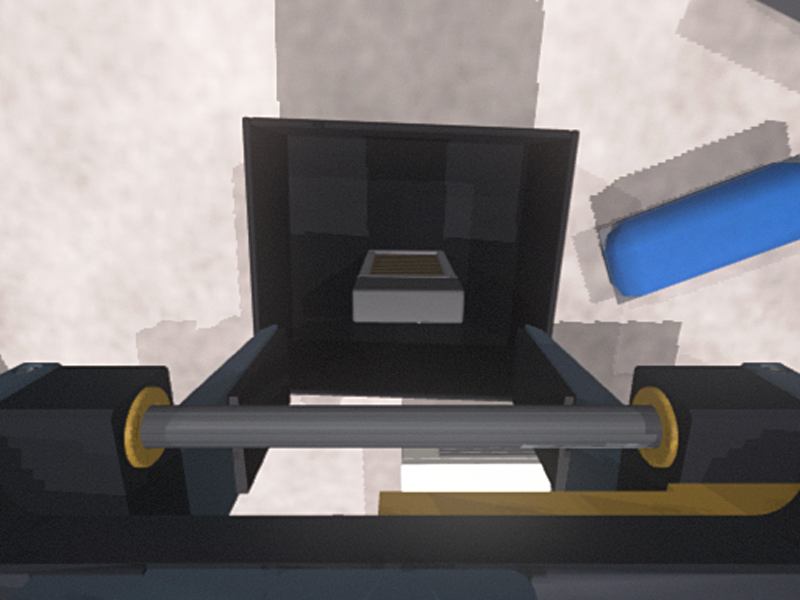

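The used cassette stands in the bin at (408,290). Now the one in slot 2.

```bash
python3 -m jog '[{"gripper":1,"dx":-0.045,"dy":0.0086,"dz":0,"spin":0},{"gripper":1,"dx":-0.045,"dy":0.0086,"dz":0,"spin":0},{"gripper":1,"dx":-0.045,"dy":0.0086,"dz":0,"spin":0},{"gripper":1,"dx":-0.045,"dy":0.0086,"dz":0,"spin":0},{"gripper":1,"dx":-0.045,"dy":0.0086,"dz":0,"spin":0},{"gripper":1,"dx":-0.045,"dy":0.0086,"dz":0,"spin":0},{"gripper":1,"dx":-0.045,"dy":0.0086,"dz":0,"spin":0},{"gripper":1,"dx":-0.0428,"dy":0.0085,"dz":0,"spin":0}]' >/dev/null
python3 -m jog '[{"gripper":1,"dx":0,"dy":0,"dz":0,"spin":0},{"gripper":1,"dx":0,"dy":0,"dz":0.035,"spin":0},{"gripper":1,"dx":0,"dy":0,"dz":0.035,"spin":0},{"gripper":1,"dx":0,"dy":0,"dz":0.034,"spin":0},{"gripper":-1,"dx":0,"dy":0,"dz":0,"spin":0},{"gripper":-1,"dx":0,"dy":0,"dz":0,"spin":0},{"gripper":-1,"dx":0,"dy":0,"dz":0,"spin":0},{"gripper":-1,"dx":0,"dy":0,"dz":0,"spin":0}]' 30; python3 -c "
from h import *
st();to(*C(77,-55)[:2])"
python3 -m jog '[{"gripper":-1,"dx":0,"dy":0,"dz":-0.015,"spin":0},{"gripper":-1,"dx":0,"dy":0,"dz":-0.03,"spin":0},{"gripper":-1,"dx":0,"dy":0,"dz":-0.04,"spin":0},{"gripper":-1,"dx":0,"dy":0,"dz":-0.04,"spin":0},{"gripper":-1,"dx":0,"dy":0,"dz":0,"spin":0}]'; python3 -c "
from h import *
to(.394,.41)"
```

```text
t: 20.58
eef_pos: [0.4937, 0.0042, 0.3031]
orientation: [[-0.085, 0.996, 0.004], [0.996, 0.085, 0.0], [-0.0, 0.004, -1.0]]
contact_force: [0.5, 0.7, 3.1]
finger_gap: 0.0639
t 20.57 pos [0.4937 0.0042 0.3031] xax [-0.085  0.996] yaw_x 94.9 zax [ 0.004  0.    -1.   ] F [0.5 0.7 3.1] gap 0.0639 q6 -5.7
d tool [-0.     -0.0005 -0.    ] spin deg None None
t: 21.2
eef_pos: [0.4932, 0.004, 0.4307]
orientation: [[-0.085, 0.996, 0.007], [0.996, 0.085, -0.0], [-0.001, 0.007, -1.0]]
contact_force: [-0.2, -0.3, -1.1]
finger_gap: 0.064
d tool [ 0.4129 -0.0644 -0.0008] spin deg None None
```

```bash
python3 -m jog '[{"gripper":-1,"dx":0.04,"dy":-0.0063,"dz":-0.01,"spin":0},{"gripper":-1,"dx":0.042,"dy":-0.0065,"dz":-0.01,"spin":0},{"gripper":-1,"dx":0.042,"dy":-0.0065,"dz":-0.005,"spin":0},{"gripper":-1,"dx":0.042,"dy":-0.0065,"dz":0,"spin":0},{"gripper":-1,"dx":0.042,"dy":-0.0065,"dz":0,"spin":0},{"gripper":-1,"dx":0.042,"dy":-0.0065,"dz":0,"spin":0},{"gripper":-1,"dx":0.042,"dy":-0.0065,"dz":0,"spin":0},{"gripper":-1,"dx":0.042,"dy":-0.0065,"dz":0,"spin":0}]' >/dev/null
python3 -m jog '[{"gripper":-1,"dx":0.042,"dy":-0.0065,"dz":0,"spin":0},{"gripper":-1,"dx":0.037,"dy":-0.006,"dz":0,"spin":0},{"gripper":-1,"dx":0,"dy":0,"dz":0,"spin":0},{"gripper":-1,"dx":0,"dy":0,"dz":0.03,"spin":0},{"gripper":-1,"dx":0,"dy":0,"dz":0.04,"spin":0},{"gripper":-1,"dx":0,"dy":0,"dz":0.04,"spin":0},{"gripper":-1,"dx":0,"dy":0,"dz":0.03,"spin":0},{"gripper":-1,"dx":0,"dy":0,"dz":0,"spin":0}]'
python3 -m jog '[{"gripper":1,"dx":0,"dy":0,"dz":0,"spin":0},{"gripper":1,"dx":0,"dy":0,"dz":0,"spin":0},{"gripper":1,"dx":0,"dy":0,"dz":-0.04,"spin":0},{"gripper":1,"dx":0,"dy":0,"dz":-0.05,"spin":0},{"gripper":1,"dx":0,"dy":0,"dz":0,"spin":0}]' 
python3 -c "
from h import *
print(C(-75,-95));to(*C(-75,-95)[:2])"
```

```text
t: 23.2
eef_pos: [0.3934, 0.4085, 0.3091]
orientation: [[-0.084, 0.996, -0.005], [0.996, 0.084, -0.006], [-0.006, -0.006, -1.0]]
contact_force: [-0.8, -0.0, -1.6]
finger_gap: 0.0644
t: 23.82
eef_pos: [0.3945, 0.4106, 0.4076]
orientation: [[-0.085, 0.996, 0.009], [0.996, 0.085, 0.008], [0.008, 0.009, -1.0]]
contact_force: [-1.1, -0.8, 0.2]
finger_gap: 0.0912
[0.44033935 0.15213954 0.        ]
d tool [-0.2615  0.0237 -0.0018] spin deg None None
```

```bash
python3 -m jog '[{"gripper":-1,"dx":-0.04,"dy":0.0037,"dz":0,"spin":0},{"gripper":-1,"dx":-0.045,"dy":0.004,"dz":0,"spin":0},{"gripper":-1,"dx":-0.045,"dy":0.004,"dz":0,"spin":0},{"gripper":-1,"dx":-0.045,"dy":0.004,"dz":0,"spin":0},{"gripper":-1,"dx":-0.045,"dy":0.004,"dz":0,"spin":0},{"gripper":-1,"dx":-0.0415,"dy":0.004,"dz":0,"spin":0},{"gripper":-1,"dx":0,"dy":0,"dz":0.04,"spin":0},{"gripper":-1,"dx":0,"dy":0,"dz":0.04,"spin":0}]' 20
python3 -m jog '[{"gripper":-1,"dx":0,"dy":0,"dz":0.03,"spin":0},{"gripper":-1,"dx":0,"dy":0,"dz":0.01,"spin":0},{"gripper":-1,"dx":0,"dy":0,"dz":0.005,"spin":0},{"gripper":-1,"dx":0,"dy":0,"dz":0,"spin":0}]'
python3 -c "
from h import *
st();to(*C(-75,-98)[:2],.276,94.9)"
```

```text
t: 24.82
eef_pos: [0.4397, 0.1508, 0.3213]
orientation: [[-0.083, 0.997, 0.002], [0.997, 0.083, 0.001], [0.0, 0.002, -1.0]]
contact_force: [0.2, -0.2, -0.6]
finger_gap: 0.0138
t: 25.32
eef_pos: [0.4401, 0.1518, 0.2774]
orientation: [[-0.085, 0.996, 0.001], [0.996, 0.085, 0.0], [0.0, 0.001, -1.0]]
contact_force: [-0.2, 0.1, -0.2]
finger_gap: 0.0006
t 25.32 pos [0.4401 0.1518 0.2774] xax [-0.085  0.996] yaw_x 94.9 zax [ 0.001  0.    -1.   ] F [-0.2  0.1 -0.2] gap 0.0006 q6 12.7
d tool [ 0.0004 -0.0027  0.0014] spin deg -0.021677108250059973 -0.0
```

```bash
python3 -m jog '[{"gripper":-1,"dx":0,"dy":-0.002,"dz":0.002,"spin":0},{"gripper":-1,"dx":0,"dy":0,"dz":0.001,"spin":0},{"gripper":-1,"dx":0,"dy":0,"dz":0,"spin":0}]'
python3 -m jog '[{"gripper":-1,"dx":0,"dy":0,"dz":0.001,"spin":0},{"gripper":-1,"dx":0,"dy":0,"dz":0,"spin":0}]'
```

```text
t: 25.7
eef_pos: [0.4384, 0.1516, 0.2759]
orientation: [[-0.085, 0.996, 0.004], [0.996, 0.085, 0.001], [0.001, 0.004, -1.0]]
contact_force: [-1.0, -1.1, 10.4]
finger_gap: 0.0005
t: 25.95
eef_pos: [0.439, 0.1517, 0.2759]
orientation: [[-0.085, 0.996, 0.007], [0.996, 0.085, 0.001], [0.001, 0.007, -1.0]]
contact_force: [-0.6, -1.9, 15.5]
finger_gap: 0.0006
```

```bash
python3 -m jog '[{"gripper":-1,"dx":0,"dy":0.006,"dz":-0.0005,"spin":0},{"gripper":-1,"dx":0,"dy":0.008,"dz":0,"spin":0},{"gripper":-1,"dx":0,"dy":0.008,"dz":0,"spin":0},{"gripper":-1,"dx":0,"dy":0,"dz":0,"spin":0}]'
python3 -m jog '[{"gripper":-1,"dx":0,"dy":0.008,"dz":0,"spin":0},{"gripper":-1,"dx":0,"dy":0.008,"dz":0,"spin":0},{"gripper":-1,"dx":0,"dy":0.008,"dz":0,"spin":0},{"gripper":-1,"dx":0,"dy":0.007,"dz":0,"spin":0},{"gripper":-1,"dx":0,"dy":0,"dz":0,"spin":0}]'
```

```text
t: 26.45
eef_pos: [0.4613, 0.1537, 0.2759]
orientation: [[-0.085, 0.996, 0.007], [0.996, 0.085, 0.002], [0.001, 0.007, -1.0]]
contact_force: [1.2, -0.2, 10.7]
finger_gap: 0.0005
t: 27.08
eef_pos: [0.4859, 0.1559, 0.2757]
orientation: [[-0.083, 0.996, -0.016], [0.997, 0.083, -0.001], [0.001, -0.016, -1.0]]
contact_force: [-21.6, 0.8, 29.6]
finger_gap: 0.0004
```

The stop was reached (47 mm of travel, −22 N). I'll lift off and check.

```bash
python3 -m jog '[{"gripper":-1,"dx":0,"dy":-0.003,"dz":-0.005,"spin":0},{"gripper":1,"dx":0,"dy":0,"dz":-0.03,"spin":0},{"gripper":1,"dx":-0.03,"dy":0,"dz":-0.045,"spin":0},{"gripper":1,"dx":-0.045,"dy":0,"dz":-0.045,"spin":0},{"gripper":1,"dx":-0.045,"dy":0,"dz":0,"spin":0},{"gripper":1,"dx":-0.045,"dy":0,"dz":0,"spin":0},{"gripper":1,"dx":-0.045,"dy":0,"dz":0,"spin":0},{"gripper":1,"dx":-0.045,"dy":0,"dz":0,"spin":0}]'
python3 -c "
from h import *
shot('top','t2',(85,120,300,175),(800,467));st()
im=cv2.imread('pics/t2_raw.png')
sub=im[150:290,290:385];hs=cv2.cvtColor(sub,cv2.COLOR_BGR2HSV);m=cv2.inRange(hs,(0,0,135),(180,80,255))|cv2.inRange(hs,(50,120,60),(80,255,255))
m=cv2.morphologyEx(m,cv2.MORPH_CLOSE,np.ones((5,5)))
for k in cv2.findContours(m,0,1)[0]:
    if cv2.contourArea(k)>200:
        b=cv2.boxPoints(cv2.minAreaRect(k))+[290,150];w=[ray('top',*p,.02) for p in b];print(np.round(w,4).tolist(),np.mean(w,0).round(4),np.linalg.norm(w[0]-w[1]),np.linalg.norm(w[1]-w[2]))
"
```

```text
t: 28.08
eef_pos: [0.5092, -0.0991, 0.3981]
orientation: [[-0.085, 0.996, 0.002], [0.996, 0.085, -0.001], [-0.001, 0.002, -1.0]]
contact_force: [0.3, -0.4, 0.7]
finger_gap: 0.0674
t 28.12 pos [ 0.5097 -0.1031  0.398 ] xax [-0.083  0.997] yaw_x 94.7 zax [ 0.002 -0.005 -1.   ] F [ 1.6 -4.   0. ] gap 0.0713 q6 -17.3
[[0.4328, -0.203, 0.02], [0.4574, -0.3258, 0.02], [0.3959, -0.3357, 0.02], [0.3718, -0.2139, 0.02]] [ 0.4145 -0.2696  0.02  ] 0.12522667533643592 0.06226257778233873
[[0.5561, -0.2381, 0.02], [0.6186, -0.2451, 0.02], [0.6086, -0.3644, 0.02], [0.5462, -0.3564, 0.02]] [ 0.5824 -0.301   0.02  ] 0.06286723857491443 0.119717041393685
```

View pics/t2.png

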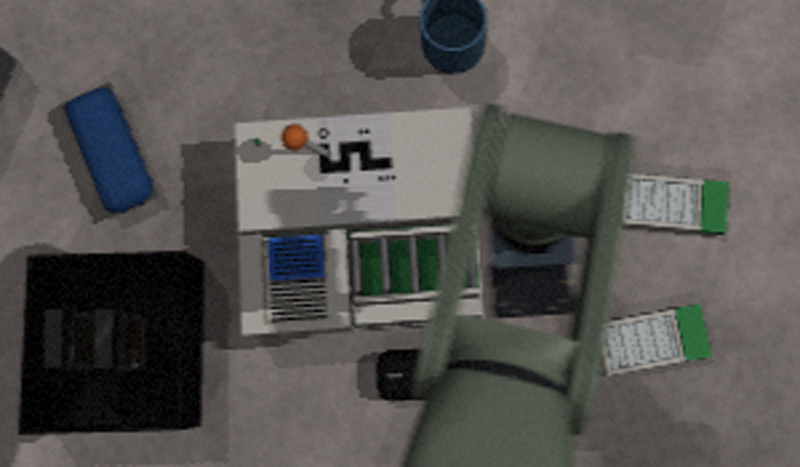

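The shutter is open, both used cassettes are in the bin, and the lever is off. The right-hand fresh cassette has moved from x 0.628 to 0.582. Since the tool always points down, I'll pinch each fresh cassette lightly by the tip of its green end so that it swings to hang vertical. Next, hover at the near one and measure.

```bash
python3 -c "
from h import *
to(.4281,-.3368,.33,101.5)"
python3 -m jog '[{"gripper":1,"dx":0,"dy":0,"dz":0,"spin":0},{"gripper":1,"dx":0,"dy":0,"dz":0,"spin":-0.115}]'; python3 -c "
from h import *
to(.4281,-.3368,.33,101.5)"
```

```text
d tool [-0.2257 -0.1007  0.0691] spin deg -6.7634374635111385 -0.118
t: 28.38
eef_pos: [0.5091, -0.097, 0.3977]
orientation: [[-0.202, 0.979, 0.001], [0.979, 0.202, 0.0], [0.0, 0.001, -1.0]]
contact_force: [0.4, -0.1, 0.3]
finger_gap: 0.0898
d tool [-0.2185 -0.1278  0.0676] spin deg 0.14823637425763536 0.003
```

```bash
python3 -m jog '[{"gripper":1,"dx":-0.0364,"dy":-0.0213,"dz":0.0113,"spin":0},{"gripper":1,"dx":-0.0364,"dy":-0.0213,"dz":0.0113,"spin":0},{"gripper":1,"dx":-0.0364,"dy":-0.0213,"dz":0.0113,"spin":0},{"gripper":1,"dx":-0.0364,"dy":-0.0213,"dz":0.0113,"spin":0},{"gripper":1,"dx":-0.0364,"dy":-0.0213,"dz":0.0113,"spin":0},{"gripper":1,"dx":-0.0364,"dy":-0.0213,"dz":0.0113,"spin":0},{"gripper":1,"dx":0,"dy":0,"dz":0,"spin":0}]'
cat >> h.py <<'E'
def fresh(name):
    shot('wrist',name);c=np.load(f'pics/{name}.npy',allow_pickle=True).item();im=cv2.imread(f'pics/{name}_raw.png');hs=cv2.cvtColor(im,cv2.COLOR_BGR2HSV)
    m=cv2.inRange(hs,(50,120,40),(80,255,255));ks=[k for k in cv2.findContours(m,0,1)[0] if cv2.contourArea(k)>100]
    for k in ks:
        b=cv2.boxPoints(cv2.minAreaRect(k));w=np.array([ray('wrist',*p,.02,c) for p in b]);print('green',(b*1.5625).round(0).tolist(),w[:,:2].round(4).tolist(),w.mean(0).round(4),np.linalg.norm(w[0]-w[1]).round(4),np.linalg.norm(w[1]-w[2]).round(4))
E
python3 -c "
from h import *
st();fresh('w8')"
```

```text
t: 29.25
eef_pos: [0.427, -0.3379, 0.329]
orientation: [[-0.197, 0.98, -0.001], [0.98, 0.197, 0.001], [0.001, -0.001, -1.0]]
contact_force: [0.3, 0.9, -0.4]
finger_gap: 0.0911
t 29.25 pos [ 0.427  -0.3379  0.329 ] xax [-0.197  0.98 ] yaw_x 101.3 zax [-0.001  0.001 -1.   ] F [ 0.3  0.9 -0.4] gap 0.0911 q6 -50.9
green [[558.0, 353.0], [569.0, 308.0], [672.0, 334.0], [660.0, 378.0]] [[0.5397, -0.3603], [0.5377, -0.3284], [0.6104, -0.3322], [0.6146, -0.3647]] [ 0.5756 -0.3464  0.02  ] 0.032 0.0729
green [[353.0, 281.0], [353.0, 234.0], [452.0, 234.0], [452.0, 281.0]] [[0.3949, -0.3383], [0.3897, -0.3083], [0.4506, -0.296], [0.4575, -0.3258]] [ 0.4232 -0.3171  0.02  ] 0.0305 0.0621
```

View pics/w8.png

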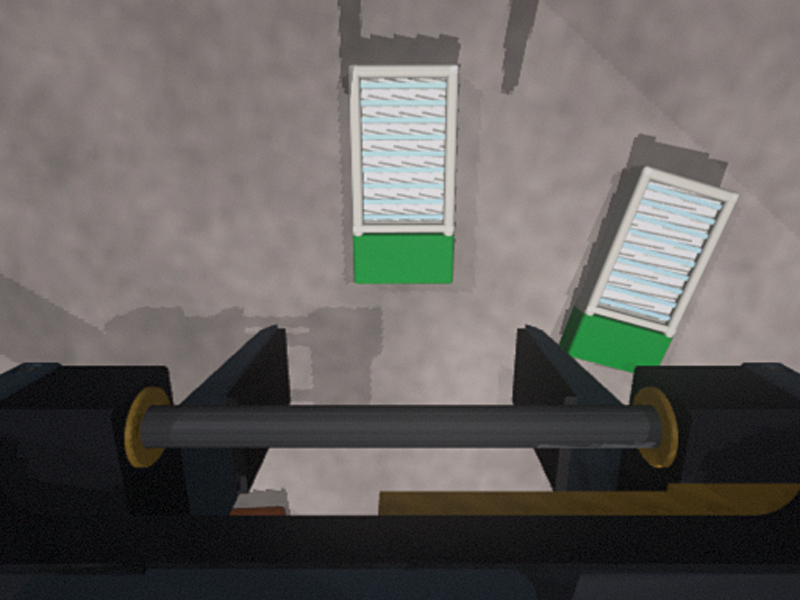

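The near cassette (403,180) is aligned with the jaws, its green end edge at (403,283); the second lies to the right at (650,260). I'll descend and pinch about 12 mm of the green end with a light grip.

```bash
python3 -m jog '[{"gripper":1,"dx":0.002,"dy":0,"dz":0.04,"spin":0},{"gripper":1,"dx":0,"dy":0,"dz":0.04,"spin":0},{"gripper":1,"dx":0,"dy":0,"dz":0.035,"spin":0},{"gripper":1,"dx":0,"dy":0,"dz":0.014,"spin":0},{"gripper":-1,"dx":0,"dy":0,"dz":0,"spin":0},{"gripper":-1,"dx":0,"dy":0,"dz":0,"spin":0},{"gripper":-1,"dx":0,"dy":0,"dz":0,"spin":0},{"gripper":-1,"dx":0,"dy":0,"dz":0,"spin":0}]' 6
python3 -m jog '[{"gripper":-1,"dx":0,"dy":0,"dz":-0.02,"spin":0},{"gripper":-1,"dx":0,"dy":0,"dz":-0.03,"spin":0},{"gripper":-1,"dx":0,"dy":0,"dz":0,"spin":0}]'
python3 -c "
from h import *
fresh('w9')"
```

```text
t: 30.3
eef_pos: [0.4274, -0.3354, 0.202]
orientation: [[-0.198, 0.98, 0.002], [0.98, 0.198, -0.002], [-0.002, 0.002, -1.0]]
contact_force: [-0.5, 0.1, 5.7]
finger_gap: 0.064
t: 30.68
eef_pos: [0.4275, -0.3357, 0.2527]
orientation: [[-0.198, 0.98, 0.004], [0.98, 0.198, -0.004], [-0.004, 0.003, -1.0]]
contact_force: [-0.2, -1.4, 0.0]
finger_gap: 0.0641
green [[687.0, 374.0], [698.0, 360.0], [738.0, 390.0], [728.0, 404.0]] [[0.5755, -0.3311], [0.5778, -0.3226], [0.6047, -0.3342], [0.6026, -0.3431]] [ 0.5901 -0.3328  0.02  ] 0.0089 0.0293
green [[317.0, 284.0], [483.0, 284.0], [483.0, 367.0], [317.0, 367.0]] [[0.3842, -0.3216], [0.4619, -0.3059], [0.4726, -0.3479], [0.3906, -0.3644]] [ 0.4273 -0.335   0.02  ] 0.0793 0.0433
```

View pics/w9.png

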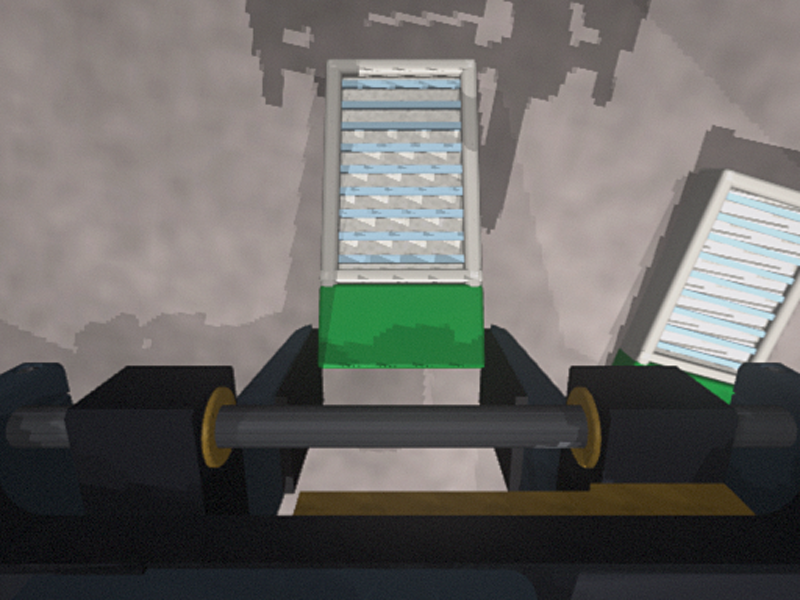

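```bash
python3 -m jog '[{"gripper":-1,"dx":0,"dy":0,"dz":-0.03,"spin":0},{"gripper":-1,"dx":0,"dy":0,"dz":-0.03,"spin":0},{"gripper":-1,"dx":0,"dy":0,"dz":-0.03,"spin":0},{"gripper":-1,"dx":0,"dy":0,"dz":-0.01,"spin":0},{"gripper":-1,"dx":0,"dy":0,"dz":0,"spin":0}]'
cat >> h.py <<'E'
def tilt(name):
    s=monitor.observe();R=np.array(s["orientation"]);p=np.array(s["eef_pos"]);shot('wrist',name);c=np.load(f'pics/{name}.npy',allow_pickle=True).item()
    im=cv2.imread(f'pics/{name}_raw.png');hs=cv2.cvtColor(im,cv2.COLOR_BGR2HSV)
    g=cv2.inRange(hs,(50,120,40),(80,255,255));x,y,w,h=cv2.boundingRect(max(cv2.findContours(g,0,1)[0],key=cv2.contourArea));print("green box",x,y,w,h,"gap",s["finger_gap"])
    piv=p+R@[0.010,0,0.186]
    for th in (0,20,40,60,75,90):
        t=np.radians(th);u=np.cos(t)*R[:,0]+np.sin(t)*R[:,2];n=np.sin(t)*R[:,0]-np.cos(t)*R[:,2]
        f=lambda a,b:proj(c,piv+u*a+n*.005+R[:,1]*b).round(0).tolist()
        print(th,"greenend",f(-.006,-.032),f(-.006,.032),"green/white",f(.024,-.032),f(.024,.032),"far",f(.124,-.032),f(.124,.032))
E
python3 -c "
from h import *
st();tilt('w10')"
```

```text
t: 31.35
eef_pos: [0.4268, -0.335, 0.3498]
orientation: [[-0.199, 0.98, -0.001], [0.98, 0.199, 0.001], [0.001, -0.001, -1.0]]
contact_force: [-0.6, 0.6, -0.8]
finger_gap: 0.0637
t 31.35 pos [ 0.4268 -0.335   0.3498] xax [-0.199  0.98 ] yaw_x 101.5 zax [-0.001  0.001 -1.   ] F [-0.6  0.6 -0.8] gap 0.0637 q6 -50.8
green box 203 184 108 57 gap 0.06372468355858503
0 greenend [204.0, 235.0] [311.0, 235.0] green/white [201.0, 187.0] [314.0, 187.0] far [190.0, -16.0] [325.0, -16.0]
20 greenend [203.0, 233.0] [312.0, 233.0] green/white [204.0, 183.0] [311.0, 183.0] far [206.0, 22.0] [309.0, 22.0]
40 greenend [203.0, 230.0] [312.0, 230.0] green/white [206.0, 183.0] [308.0, 183.0] far [215.0, 65.0] [299.0, 65.0]
60 greenend [202.0, 226.0] [312.0, 226.0] green/white [208.0, 189.0] [306.0, 189.0] far [221.0, 108.0] [293.0, 108.0]
75 greenend [202.0, 222.0] [312.0, 222.0] green/white [209.0, 195.0] [305.0, 195.0] far [224.0, 139.0] [290.0, 139.0]
90 greenend [202.0, 219.0] [312.0, 219.0] green/white [210.0, 202.0] [304.0, 202.0] far [225.0, 171.0] [289.0, 171.0]
```

The cassette is held at about 17° of tilt, stuck by torsional friction. I'll reduce the grip to 3 N.

```bash
python3 -m jog '[{"gripper":-1,"dx":0,"dy":0,"dz":0,"spin":0},{"gripper":-1,"dx":0,"dy":0,"dz":0,"spin":0},{"gripper":-1,"dx":0,"dy":0,"dz":0,"spin":0}]' 3
python3 -c "
from h import *
tilt('w11')" | head -1
```

```text
t: 31.78
eef_pos: [0.427, -0.3351, 0.3502]
orientation: [[-0.199, 0.98, -0.001], [0.98, 0.199, 0.0], [0.001, -0.001, -1.0]]
contact_force: [-0.3, -0.6, -0.3]
finger_gap: 0.0638
green box 204 199 106 50 gap 0.06379282697409938
```

It swung down to about 80–90°. I'll lower it until its foot touches the desk, to square it up.

```bash
python3 -m jog '[{"gripper":-1,"dx":0,"dy":0,"dz":0.015,"spin":0},{"gripper":-1,"dx":0,"dy":0,"dz":0.012,"spin":0},{"gripper":-1,"dx":0,"dy":0,"dz":0.005,"spin":0},{"gripper":-1,"dx":0,"dy":0,"dz":0,"spin":0}]'
python3 -m jog '[{"gripper":-1,"dx":0,"dy":0,"dz":0.004,"spin":0},{"gripper":-1,"dx":0,"dy":0,"dz":0.003,"spin":0},{"gripper":-1,"dx":0,"dy":0,"dz":0,"spin":0}]'
python3 -c "
from h import *
tilt('w12');shot('scene','s2',(0,60,260,195))"
```

```text
t: 32.33
eef_pos: [0.4269, -0.335, 0.318]
orientation: [[-0.199, 0.98, -0.001], [0.98, 0.199, 0.001], [0.001, -0.001, -1.0]]
contact_force: [0.2, 0.9, -1.0]
finger_gap: 0.0639
t: 32.7
eef_pos: [0.4272, -0.3353, 0.3123]
orientation: [[-0.199, 0.98, 0.002], [0.98, 0.199, -0.001], [-0.002, 0.001, -1.0]]
contact_force: [0.1, 0.1, 3.5]
finger_gap: 0.0641
green box 203 200 108 51 gap 0.06409482690578906
0 greenend [204.0, 235.0] [311.0, 235.0] green/white [201.0, 187.0] [314.0, 187.0] far [190.0, -16.0] [325.0, -16.0]
20 greenend [203.0, 233.0] [312.0, 233.0] green/white [204.0, 183.0] [311.0, 183.0] far [206.0, 22.0] [309.0, 22.0]
40 greenend [203.0, 230.0] [312.0, 230.0] green/white [206.0, 183.0] [308.0, 183.0] far [215.0, 65.0] [299.0, 65.0]
60 greenend [202.0, 226.0] [312.0, 226.0] green/white [208.0, 189.0] [306.0, 189.0] far [221.0, 108.0] [293.0, 108.0]
75 greenend [202.0, 222.0] [312.0, 222.0] green/white [209.0, 195.0] [305.0, 195.0] far [224.0, 139.0] [290.0, 139.0]
90 greenend [202.0, 219.0] [312.0, 219.0] green/white [210.0, 202.0] [304.0, 202.0] far [225.0, 171.0] [289.0, 171.0]
```

View pics/w12.png

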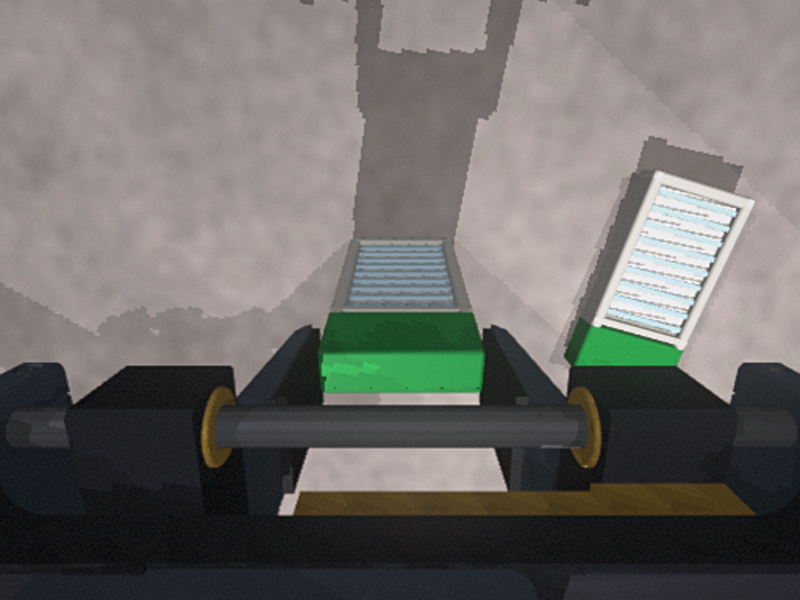

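Standing on the desk, leaning about 8°: its top is at (402,350) and its foot is ahead at (402,240). I'll shift the top over the foot, let go, and regrip deeper and firmer.

```bash
python3 -m jog '[{"gripper":-1,"dx":0.005,"dy":0,"dz":0.001,"spin":0},{"gripper":-1,"dx":0.005,"dy":0,"dz":0,"spin":0},{"gripper":-1,"dx":0.004,"dy":0,"dz":0,"spin":0},{"gripper":-1,"dx":0,"dy":0,"dz":0,"spin":0}]'
python3 -c "
from h import *
tilt('w13')" | grep -E "box|^75|^90"
python3 -m jog '[{"gripper":0.6,"dx":0,"dy":0,"dz":0,"spin":0},{"gripper":0.6,"dx":0,"dy":0,"dz":0,"spin":0},{"gripper":0.6,"dx":0.005,"dy":0,"dz":0.01,"spin":0},{"gripper":0.6,"dx":0,"dy":0,"dz":0.011,"spin":0},{"gripper":0.6,"dx":0,"dy":0,"dz":0,"spin":0}]' 25
python3 -c "
from h import *
tilt('w14')" | grep -E "box|^75|^90"
```

```text
t: 33.3
eef_pos: [0.4241, -0.3208, 0.3105]
orientation: [[-0.199, 0.98, -0.0], [0.98, 0.199, 0.001], [0.001, -0.0, -1.0]]
contact_force: [0.8, -0.3, 3.2]
finger_gap: 0.0642
green box 203 205 108 49 gap 0.0641808562796554
75 greenend [202.0, 222.0] [312.0, 222.0] green/white [209.0, 195.0] [305.0, 195.0] far [224.0, 139.0] [290.0, 139.0]
90 greenend [202.0, 219.0] [312.0, 219.0] green/white [210.0, 202.0] [304.0, 202.0] far [225.0, 171.0] [289.0, 171.0]
t: 33.98
eef_pos: [0.4228, -0.3161, 0.2882]
orientation: [[-0.199, 0.98, -0.002], [0.98, 0.199, 0.002], [0.002, -0.002, -1.0]]
contact_force: [-0.2, 0.5, 0.7]
finger_gap: 0.073
green box 196 209 126 51 gap 0.07300038020802938
75 greenend [202.0, 222.0] [312.0, 222.0] green/white [209.0, 195.0] [305.0, 195.0] far [224.0, 139.0] [290.0, 139.0]
90 greenend [202.0, 219.0] [312.0, 219.0] green/white [210.0, 202.0] [304.0, 202.0] far [225.0, 171.0] [289.0, 171.0]
```

```bash
cat >> h.py <<'E'
def stand(name):
    "x positions in tool axes of a standing cassette's front green/white line and rear top edge, from picture name"
    c=np.load(f'pics/{name}.npy',allow_pickle=True).item();s=monitor.observe();R=np.array(s["orientation"]);p=np.array(s["eef_pos"])
    im=cv2.imread(f'pics/{name}_raw.png');hs=cv2.cvtColor(im,cv2.COLOR_BGR2HSV);g=cv2.inRange(hs,(50,120,40),(80,255,255))
    x,y,w,h=cv2.boundingRect(max(cv2.findContours(g,0,1)[0],key=cv2.contourArea))
    for v,z in((y,.1),(y+h,.13)):
        print(z,(R.T@(ray('wrist',x+w/2,v,z,c)-p)*1e3).round(1))
E
python3 -c "
from h import *
stand('w14')"
python3 -m jog '[{"gripper":-1,"dx":0,"dy":0,"dz":0,"spin":0},{"gripper":-1,"dx":0,"dy":0,"dz":0,"spin":0},{"gripper":-1,"dx":0,"dy":0,"dz":0,"spin":0}]' 25
python3 -c "
from h import *
tilt('w15');stand('w15')" | grep -vE "^[2-9]0|^75"
```

```text
0.1 [ 18.5   0.7 188.9]
0.13 [  0.8   0.5 158.9]
t: 34.4
eef_pos: [0.4232, -0.3165, 0.2898]
orientation: [[-0.199, 0.98, 0.0], [0.98, 0.199, -0.0], [-0.0, 0.0, -1.0]]
contact_force: [0.1, -0.3, 0.2]
finger_gap: 0.064
green box 196 219 122 41 gap 0.06396011826625081
0 greenend [204.0, 235.0] [311.0, 235.0] green/white [201.0, 187.0] [314.0, 187.0] far [190.0, -16.0] [325.0, -16.0]
0.1 [ 10.8  -0.2 189.8]
0.13 [ -0.6  -0.2 159.8]
```

View pics/w15.png

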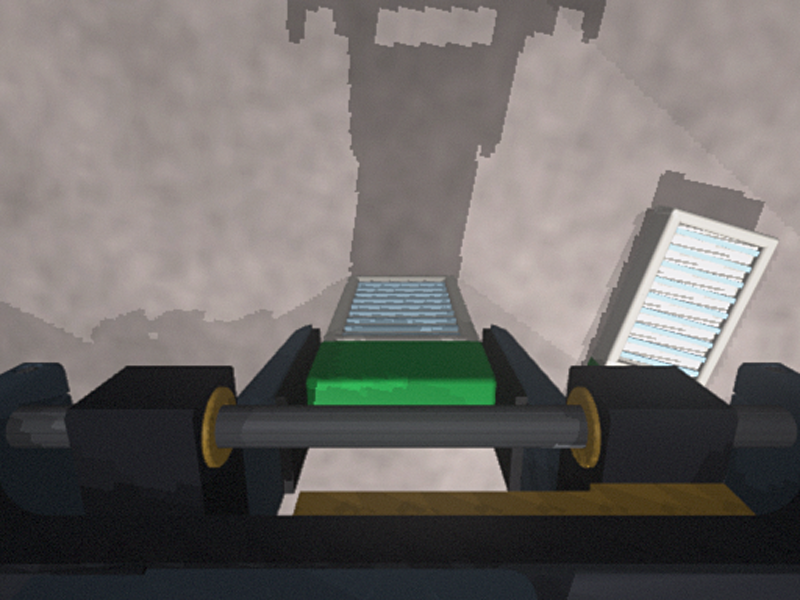

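```bash
python3 -c "
from h import *
c=np.load('pics/w15.npy',allow_pickle=True).item();s=monitor.observe();R=np.array(s['orientation']);p=np.array(s['eef_pos'])
for v,z in((277,0),(342,.1)):print((R.T@(ray('wrist',403/1.5625,v/1.5625,z,c)-p)*1e3).round(1))
to(*C(111,-55)[:2],.43,94.9)"
python3 -m jog '[{"gripper":-1,"dx":0,"dy":0,"dz":-0.02,"spin":0},{"gripper":-1,"dx":0,"dy":0,"dz":-0.04,"spin":0},{"gripper":-1,"dx":0,"dy":0,"dz":-0.04,"spin":0},{"gripper":-1,"dx":0,"dy":0,"dz":-0.04,"spin":0.06},{"gripper":-1,"dx":0,"dy":0,"dz":0,"spin":0.055},{"gripper":-1,"dx":0,"dy":0,"dz":0,"spin":0}]'
python3 -c "
from h import *
to(*C(111,-55)[:2],.30,94.9)"
```

```text
[ 13.1   0.9 289.8]
[ 10.9   0.4 189.8]
d tool [ 0.2665  0.1284 -0.1403] spin deg 6.557553198477564 0.114
t: 35.2
eef_pos: [0.423, -0.3163, 0.4299]
orientation: [[-0.086, 0.996, 0.0], [0.996, 0.086, -0.0], [-0.0, 0.0, -1.0]]
contact_force: [0.4, -0.5, -1.1]
finger_gap: 0.0638
d tool [0.2793 0.0973 0.1298] spin deg 0.009436199231416253 0.0
```

It is vertical within 1.3°. I'll aim for slot 2, with a 2 mm correction for the offset of its foot.

```bash
python3 -c "
from h import *
to(*C(79,-55)[:2],.36,94.9)"
python3 -m jog '[{"gripper":-1,"dx":0.03,"dy":0.0095,"dz":0,"spin":0},{"gripper":-1,"dx":0.036,"dy":0.011,"dz":0,"spin":0},{"gripper":-1,"dx":0.036,"dy":0.011,"dz":0,"spin":0},{"gripper":-1,"dx":0.036,"dy":0.011,"dz":0,"spin":0},{"gripper":-1,"dx":0.036,"dy":0.011,"dz":0,"spin":0},{"gripper":-1,"dx":0.036,"dy":0.011,"dz":0,"spin":0},{"gripper":-1,"dx":0.036,"dy":0.011,"dz":0,"spin":0},{"gripper":-1,"dx":0.036,"dy":0.011,"dz":0,"spin":0}]' >/dev/null
python3 -m jog '[{"gripper":-1,"dx":0.028,"dy":0.0095,"dz":0,"spin":0},{"gripper":-1,"dx":0,"dy":0,"dz":0,"spin":0},{"gripper":-1,"dx":0,"dy":0,"dz":0,"spin":0}]'
python3 -c "
from h import *
to(*C(79,-55)[:2],.30,94.9);shot('wrist','w16',size=(512,384));c=np.load('pics/w16.npy',allow_pickle=True).item()
for i in range(4):print(i,proj(c,C(9+34*i,-55,20)).round(0))"
```

```text
d tool [0.3113 0.0973 0.0698] spin deg 0.009436199231416253 0.0
t: 36.58
eef_pos: [0.4923, 0.0002, 0.4291]
orientation: [[-0.086, 0.996, -0.001], [0.996, 0.086, -0.001], [-0.001, -0.001, -1.0]]
contact_force: [-0.8, 0.2, -0.6]
finger_gap: 0.0638
d tool [0.0019 0.0014 0.1291] spin deg 0.005417804090072309 0.0
0 [258. 110.]
1 [258. 137.]
2 [258. 163.]
3 [258. 187.]
```

```bash
python3 -m jog '[{"gripper":-1,"dx":0.002,"dy":0.0014,"dz":0.02,"spin":0},{"gripper":-1,"dx":0,"dy":0,"dz":0.03,"spin":0},{"gripper":-1,"dx":0,"dy":0,"dz":0.005,"spin":0},{"gripper":-1,"dx":0,"dy":0,"dz":0,"spin":0}]'
python3 -m jog '[{"gripper":-1,"dx":0,"dy":0,"dz":0.005,"spin":0},{"gripper":-1,"dx":0,"dy":0,"dz":0.005,"spin":0},{"gripper":-1,"dx":0,"dy":0,"dz":0,"spin":0}]'
python3 -m jog '[{"gripper":-1,"dx":0,"dy":0,"dz":0.005,"spin":0},{"gripper":-1,"dx":0,"dy":0,"dz":0.005,"spin":0},{"gripper":-1,"dx":0,"dy":0,"dz":0,"spin":0}]' | sed -n '2p;4p'
```

```text
t: 37.12
eef_pos: [0.4939, 0.0021, 0.375]
orientation: [[-0.084, 0.996, 0.0], [0.996, 0.084, -0.0], [-0.0, 0.0, -1.0]]
contact_force: [-0.6, -0.0, -0.5]
finger_gap: 0.0638
t: 37.5
eef_pos: [0.4938, 0.0027, 0.3647]
orientation: [[-0.085, 0.996, 0.001], [0.996, 0.085, -0.0], [-0.0, 0.001, -1.0]]
contact_force: [0.8, -1.2, -0.2]
finger_gap: 0.0641
eef_pos: [0.4941, 0.0022, 0.3547]
contact_force: [2.2, -3.9, 0.2]
```

```bash
python3 -m jog '[{"gripper":-1,"dx":-0.001,"dy":0.0006,"dz":0.004,"spin":0},{"gripper":-1,"dx":0,"dy":0,"dz":0.005,"spin":0},{"gripper":-1,"dx":0,"dy":0,"dz":0,"spin":0}]'| sed -n '2p;4p'
python3 -m jog '[{"gripper":-1,"dx":0,"dy":0,"dz":0.005,"spin":0},{"gripper":-1,"dx":0,"dy":0,"dz":0.005,"spin":0},{"gripper":-1,"dx":0,"dy":0,"dz":0,"spin":0}]' | sed -n '2p;4p'
```

```text
eef_pos: [0.4946, 0.0016, 0.3449]
contact_force: [3.6, -3.3, -4.0]
eef_pos: [0.4946, 0.0017, 0.3351]
contact_force: [2.8, -3.3, -4.3]
```

```bash
python3 -m jog '[{"gripper":-1,"dx":-0.0005,"dy":0.0005,"dz":0.006,"spin":0},{"gripper":-1,"dx":0,"dy":0,"dz":0.006,"spin":0},{"gripper":-1,"dx":0,"dy":0,"dz":0,"spin":0}]'| sed -n '2p;4p'
python3 -m jog '[{"gripper":-1,"dx":0,"dy":0,"dz":0.006,"spin":0},{"gripper":-1,"dx":0,"dy":0,"dz":0.004,"spin":0},{"gripper":-1,"dx":0,"dy":0,"dz":0,"spin":0}]' | sed -n '2p;4p'
python3 -m jog '[{"gripper":-1,"dx":0,"dy":0,"dz":0.003,"spin":0},{"gripper":-1,"dx":0,"dy":0,"dz":0.0,"spin":0}]' | sed -n '2p;4p'
```

```text
eef_pos: [0.4949, 0.0014, 0.3228]
contact_force: [1.9, -1.8, -3.4]
eef_pos: [0.4949, 0.0014, 0.3131]
contact_force: [1.7, -0.3, -2.2]
eef_pos: [0.4949, 0.0014, 0.3103]
contact_force: [1.3, -1.6, -2.4]
```

```bash
python3 -m jog '[{"gripper":-1,"dx":0,"dy":0,"dz":0.002,"spin":0},{"gripper":-1,"dx":0,"dy":0,"dz":0.0,"spin":0}]' | sed -n '2p;4p'
python3 -m jog '[{"gripper":-1,"dx":0,"dy":0,"dz":0.002,"spin":0},{"gripper":-1,"dx":0,"dy":0,"dz":0.0,"spin":0}]' | sed -n '2p;4p'
```

```text
eef_pos: [0.4948, 0.0014, 0.3097]
contact_force: [-0.2, -0.9, 6.4]
eef_pos: [0.4948, 0.0014, 0.3096]
contact_force: [-4.0, -0.8, 19.6]
```

Bottomed at the expected height (floor contact force 6 to 20 N). I'll release, rise and go to the second one.

```bash
python3 -m jog '[{"gripper":-1,"dx":0,"dy":0,"dz":-0.002,"spin":0},{"gripper":1,"dx":0,"dy":0,"dz":0,"spin":0},{"gripper":1,"dx":0,"dy":0,"dz":0,"spin":0},{"gripper":1,"dx":0,"dy":0,"dz":-0.03,"spin":0},{"gripper":1,"dx":0,"dy":0,"dz":-0.04,"spin":0},{"gripper":1,"dx":0,"dy":0,"dz":-0.04,"spin":0},{"gripper":1,"dx":0,"dy":0,"dz":-0.01,"spin":0.085},{"gripper":1,"dx":0,"dy":0,"dz":0,"spin":0.084}]' >/dev/null
python3 -m jog '[{"gripper":1,"dx":-0.036,"dy":0.0112,"dz":0,"spin":0},{"gripper":1,"dx":-0.036,"dy":0.0112,"dz":0,"spin":0},{"gripper":1,"dx":-0.036,"dy":0.0112,"dz":0,"spin":0},{"gripper":1,"dx":-0.036,"dy":0.0112,"dz":0,"spin":0},{"gripper":1,"dx":-0.036,"dy":0.0112,"dz":0,"spin":0},{"gripper":1,"dx":-0.036,"dy":0.0112,"dz":0.03,"spin":0},{"gripper":1,"dx":-0.036,"dy":0.0112,"dz":0.03,"spin":0},{"gripper":1,"dx":-0.036,"dy":0.0112,"dz":0.03,"spin":0}]' >/dev/null
python3 -m jog '[{"gripper":1,"dx":-0.036,"dy":0.0112,"dz":0.01,"spin":0},{"gripper":1,"dx":-0.036,"dy":0.0112,"dz":0,"spin":0},{"gripper":1,"dx":0,"dy":0,"dz":0,"spin":0}]'
python3 -c "
from h import *
fresh('w17')
im=cv2.imread('pics/w17_raw.png');c=np.load('pics/w17.npy',allow_pickle=True).item()
hs=cv2.cvtColor(im,cv2.COLOR_BGR2HSV);m=cv2.inRange(hs,(0,0,175),(180,70,255))|cv2.inRange(hs,(50,120,40),(80,255,255));m=cv2.morphologyEx(m,cv2.MORPH_CLOSE,np.ones((7,7)))
for k in cv2.findContours(m,0,1)[0]:
    if cv2.contourArea(k)>1500:
        q=np.array([ray('wrist',*p[0],.02,c)[:2] for p in k],np.float32);r=cv2.minAreaRect(q*1000);print('whole',r,(cv2.boxPoints(r)/1000).round(4).tolist())
shot('top','t3')
im=cv2.imread('pics/t3_raw.png');cv2.imwrite('pics/t3c.png',np.vstack([cv2.resize(im[150:250,100:280],(720,400),interpolation=2)]))
"
```

```text
t: 42.5
eef_pos: [0.5765, -0.3691, 0.3271]
orientation: [[0.087, 0.996, -0.001], [0.996, -0.087, 0.001], [0.0, -0.001, -1.0]]
contact_force: [0.4, 1.0, -0.3]
finger_gap: 0.0907
green [[353.0, 231.0], [452.0, 231.0], [452.0, 280.0], [353.0, 280.0]] [[0.5492, -0.3283], [0.6105, -0.3336], [0.6088, -0.3648], [0.5456, -0.3593]] [ 0.5785 -0.3465  0.02  ] 0.0616 0.0312
whole ((582.6109619140625, -298.7232360839844), (127.2773666381836, 62.946292877197266), 85.25836181640625) [[0.5460000038146973, -0.359499990940094], [0.6086999773979187, -0.36469998955726624], [0.6191999912261963, -0.2379000037908554], [0.5565000176429749, -0.23270000517368317]]
```

Aligned again. I'll repeat the same procedure.

```bash
python3 -m jog '[{"gripper":1,"dx":0.003,"dy":0,"dz":0.04,"spin":0},{"gripper":1,"dx":0,"dy":0,"dz":0.04,"spin":0},{"gripper":1,"dx":0,"dy":0,"dz":0.033,"spin":0},{"gripper":1,"dx":0,"dy":0,"dz":0.013,"spin":0},{"gripper":-1,"dx":0,"dy":0,"dz":0,"spin":0},{"gripper":-1,"dx":0,"dy":0,"dz":0,"spin":0},{"gripper":-1,"dx":0,"dy":0,"dz":0,"spin":0},{"gripper":-1,"dx":0,"dy":0,"dz":0,"spin":0}]' 6
python3 -m jog '[{"gripper":-1,"dx":0,"dy":0,"dz":-0.02,"spin":0},{"gripper":-1,"dx":0,"dy":0,"dz":-0.03,"spin":0},{"gripper":-1,"dx":0,"dy":0,"dz":-0.03,"spin":0},{"gripper":-1,"dx":0,"dy":0,"dz":-0.03,"spin":0},{"gripper":-1,"dx":0,"dy":0,"dz":-0.03,"spin":0},{"gripper":-1,"dx":0,"dy":0,"dz":-0.01,"spin":0},{"gripper":-1,"dx":0,"dy":0,"dz":0,"spin":0}]'
python3 -m jog '[{"gripper":-1,"dx":0,"dy":0,"dz":0,"spin":0},{"gripper":-1,"dx":0,"dy":0,"dz":0,"spin":0},{"gripper":-1,"dx":0,"dy":0,"dz":0,"spin":0}]' 3
python3 -c "
from h import *
tilt('w18')"
```

```text
t: 43.6
eef_pos: [0.577, -0.3641, 0.2043]
orientation: [[0.084, 0.996, 0.003], [0.996, -0.084, -0.001], [-0.001, 0.003, -1.0]]
contact_force: [-0.1, 0.0, 4.7]
finger_gap: 0.0642
t: 44.48
eef_pos: [0.5765, -0.3638, 0.3526]
orientation: [[0.084, 0.996, 0.0], [0.996, -0.084, -0.0], [-0.0, 0.0, -1.0]]
contact_force: [0.7, 0.5, -2.5]
finger_gap: 0.0638
t: 44.85
eef_pos: [0.5766, -0.3638, 0.3518]
orientation: [[0.084, 0.996, -0.001], [0.996, -0.084, 0.001], [0.001, -0.001, -1.0]]
contact_force: [-0.9, 0.1, -1.1]
finger_gap: 0.0641
green box 204 199 105 52 gap 0.0640696049958774
0 greenend [204.0, 235.0] [311.0, 235.0] green/white [201.0, 186.0] [314.0, 186.0] far [190.0, -17.0] [325.0, -17.0]
20 greenend [203.0, 233.0] [312.0, 233.0] green/white [204.0, 182.0] [311.0, 182.0] far [206.0, 22.0] [309.0, 22.0]
40 greenend [203.0, 230.0] [312.0, 230.0] green/white [206.0, 183.0] [309.0, 183.0] far [215.0, 65.0] [299.0, 65.0]
60 greenend [202.0, 225.0] [313.0, 225.0] green/white [208.0, 188.0] [306.0, 188.0] far [221.0, 108.0] [293.0, 108.0]
75 greenend [203.0, 222.0] [313.0, 222.0] green/white [210.0, 194.0] [305.0, 194.0] far [224.0, 139.0] [290.0, 139.0]
90 greenend [203.0, 218.0] [312.0, 218.0] green/white [210.0, 202.0] [304.0, 202.0] far [225.0, 171.0] [289.0, 171.0]
```

Swung down as before. Set down, square up, regrip.

```bash
python3 -m jog '[{"gripper":-1,"dx":0,"dy":0,"dz":0.015,"spin":0},{"gripper":-1,"dx":0,"dy":0,"dz":0.012,"spin":0},{"gripper":-1,"dx":0,"dy":0,"dz":0.006,"spin":0},{"gripper":-1,"dx":0,"dy":0,"dz":0.004,"spin":0},{"gripper":-1,"dx":0,"dy":0,"dz":0.002,"spin":0},{"gripper":-1,"dx":0,"dy":0,"dz":0,"spin":0}]'
python3 -m jog '[{"gripper":-1,"dx":0.005,"dy":0,"dz":0.001,"spin":0},{"gripper":-1,"dx":0.005,"dy":0,"dz":0,"spin":0},{"gripper":-1,"dx":0.004,"dy":0,"dz":0,"spin":0},{"gripper":-1,"dx":0,"dy":0,"dz":0,"spin":0}]'
python3 -c "
from h import *
tilt('w19')" | head -1
```

```text
t: 45.65
eef_pos: [0.5767, -0.364, 0.3144]
orientation: [[0.084, 0.996, 0.001], [0.996, -0.084, -0.001], [-0.001, 0.001, -1.0]]
contact_force: [-1.0, -0.7, 0.6]
finger_gap: 0.0643
t: 46.15
eef_pos: [0.5779, -0.3494, 0.313]
orientation: [[0.083, 0.997, 0.001], [0.997, -0.083, -0.0], [-0.0, 0.001, -1.0]]
contact_force: [-1.4, -0.2, 4.8]
finger_gap: 0.0639
green box 203 205 107 51 gap 0.06385166522861513
```

```bash
python3 -m jog '[{"gripper":0.6,"dx":0,"dy":0,"dz":0,"spin":0},{"gripper":0.6,"dx":0,"dy":0,"dz":0,"spin":0},{"gripper":0.6,"dx":0.005,"dy":0,"dz":0.01,"spin":0},{"gripper":0.6,"dx":0,"dy":0,"dz":0.011,"spin":0},{"gripper":0.6,"dx":0,"dy":0,"dz":0,"spin":0},{"gripper":0.6,"dx":0,"dy":0,"dz":0,"spin":0},{"gripper":0.6,"dx":0,"dy":0,"dz":0,"spin":0}]' 25
cat >> h.py <<'E'
def foot(name):
    "front foot edge (z 0) and front green/white line (z .1): x in tool axes, standing on desk"
    tilt_c=shot('wrist',name)[1];c=tilt_c;im=cv2.imread(f'pics/{name}_raw.png');hs=cv2.cvtColor(im,cv2.COLOR_BGR2HSV);s=monitor.observe();R=np.array(s["orientation"]);p=np.array(s["eef_pos"])
    g=cv2.inRange(hs,(50,120,40),(80,255,255));x,y,w,h=cv2.boundingRect(max(cv2.findContours(g,0,1)[0],key=cv2.contourArea));print("green",x,y,w,h,(R.T@(ray('wrist',x+w/2,y,.1,c)-p)*1e3).round(1))
    col=im[:y,246:270].mean((1,2));print("col",dict(zip(range(y-60,y),col[y-60:y].round(0).astype(int).tolist())))
    for v in range(y-60,y,10):print(v,(R.T@(ray('wrist',258,v,0,c)-p)*1e3).round(1)[0],end=' ')
E
python3 -c "
from h import *
foot('w20')"
```

```text
t: 47.08
eef_pos: [0.5783, -0.345, 0.292]
orientation: [[0.084, 0.996, 0.001], [0.996, -0.084, -0.0], [-0.0, 0.001, -1.0]]
contact_force: [-0.5, -0.0, -0.2]
finger_gap: 0.0725
green 225 289 63 26 [-40.9  -0.5 192.1]
col {229: 203, 230: 179, 231: 139, 232: 139, 233: 133, 234: 190, 235: 192, 236: 199, 237: 205, 238: 192, 239: 156, 240: 170, 241: 162, 242: 118, 243: 191, 244: 193, 245: 196, 246: 207, 247: 201, 248: 189, 249: 165, 250: 123, 251: 114, 252: 195, 253: 195, 254: 197, 255: 207, 256: 197, 257: 161, 258: 154, 259: 75, 260: 42, 261: 46, 262: 51, 263: 55, 264: 62, 265: 59, 266: 59, 267: 60, 268: 61, 269: 63, 270: 67, 271: 67, 272: 68, 273: 72, 274: 71, 275: 65, 276: 65, 277: 61, 278: 65, 279: 64, 280: 63, 281: 62, 282: 58, 283: 56, 284: 56, 285: 52, 286: 103, 287: 195, 288: 108}
229 -40.9 239 -51.9 249 -63.1 259 -74.5 269 -86.2 279 -98.1
```

The second cassette toppled backwards after release and lies flat again, green end further away. I'll rise, move after it and measure again.

```bash
python3 -m jog '[{"gripper":1,"dx":0,"dy":0,"dz":-0.038,"spin":0},{"gripper":1,"dx":-0.04,"dy":0,"dz":0,"spin":0},{"gripper":1,"dx":-0.04,"dy":0,"dz":0,"spin":0},{"gripper":1,"dx":-0.04,"dy":0,"dz":0,"spin":0},{"gripper":1,"dx":-0.02,"dy":0,"dz":0,"spin":0},{"gripper":1,"dx":0,"dy":0,"dz":0,"spin":0},{"gripper":1,"dx":0,"dy":0,"dz":0,"spin":0}]'
cat >> h.py <<'E'
def whole(name):
    shot('wrist',name);im=cv2.imread(f'pics/{name}_raw.png');c=np.load(f'pics/{name}.npy',allow_pickle=True).item()
    hs=cv2.cvtColor(im,cv2.COLOR_BGR2HSV);m=cv2.inRange(hs,(0,0,175),(180,70,255))|cv2.inRange(hs,(50,120,40),(80,255,255));m=cv2.morphologyEx(m,cv2.MORPH_CLOSE,np.ones((7,7)))
    s=monitor.observe();R=np.array(s["orientation"]);p=np.array(s["eef_pos"])
    for k in cv2.findContours(m,0,1)[0]:
        if cv2.contourArea(k)>1500:
            q=np.array([ray('wrist',*t[0],.02,c)[:2] for t in k],np.float32);r=cv2.minAreaRect(q*1000);print('whole',np.round(r[0]+r[1]+(r[2],),1),(cv2.boxPoints(r)/1000).round(4).tolist())
E
python3 -c "
from h import *
fresh('w21');whole('w22')"
```

```text
t: 48.0
eef_pos: [0.5668, -0.4832, 0.3297]
orientation: [[0.083, 0.997, -0.0], [0.997, -0.083, 0.001], [0.001, -0.0, -1.0]]
contact_force: [-0.0, -0.4, 0.2]
finger_gap: 0.0915
green [[352.0, 273.0], [352.0, 225.0], [450.0, 225.0], [450.0, 273.0]] [[0.5352, -0.4698], [0.5387, -0.4387], [0.6005, -0.4438], [0.5988, -0.475]] [ 0.5683 -0.4568  0.02  ] 0.0313 0.0619
whole [ 572.3 -409.8  127.8   62.8   84.8] [[0.5353000164031982, -0.4706000089645386], [0.5978999733924866, -0.47620001435279846], [0.6093999743461609, -0.3488999903202057], [0.5468000173568726, -0.3433000147342682]]
```

View pics/w22.png

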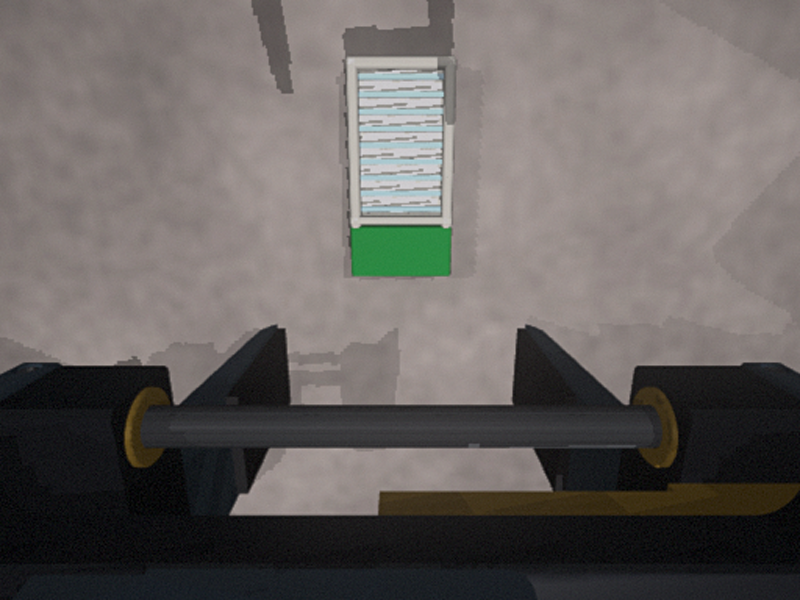

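```bash
python3 -c "
from h import *
for n,p,xa in (('w12',(.4272,-.3353),(-.199,.98)),('w13',(.4241,-.3208),(-.199,.98)),('w14',(.4228,-.3161),(-.199,.98)),('w15',(.4232,-.3165),(-.199,.98)),('w19',(.5779,-.3494),(.084,.996))):
    c=np.load(f'pics/{n}.npy',allow_pickle=True).item();im=cv2.imread(f'pics/{n}_raw.png');hs=cv2.cvtColor(im,cv2.COLOR_BGR2HSV);g=cv2.inRange(hs,(50,120,40),(80,255,255));x,y,w,h=cv2.boundingRect(max(cv2.findContours(g,0,1)[0],key=cv2.contourArea))
    sh=cv2.inRange(hs,(20,0,0),(120,255,255));col=im[:y,246:270].astype(int);
    blue=(col[:,:,0]-col[:,:,2]).mean(1);vf=[v for v in range(y) if blue[v]>8];vf=vf[0] if vf else None
    f=lambda v,z:round(float((ray('wrist',258,v,z,c)[:2]-np.array(p))@np.array(xa))*1e3,1)
    print(n,'line v',y,'x@.1',f(y,.1),'rear top',y+h,f(y+h,.13),'first blue v',vf,'pleat bottom x@.006',vf and f(vf,.006))
"
```

```text
w12 line v 200 x@.1 15.5 rear top 251 -7.5 first blue v 157 pleat bottom x@.006 29.1
w13 line v 205 x@.1 13.0 rear top 254 -8.1 first blue v 172 pleat bottom x@.006 15.1
w14 line v 209 x@.1 18.4 rear top 260 0.7 first blue v 182 pleat bottom x@.006 11.1
w15 line v 219 x@.1 10.7 rear top 260 -0.7 first blue v 180 pleat bottom x@.006 11.8
w19 line v 205 x@.1 11.8 rear top 256 -11.1 first blue v 164 pleat bottom x@.006 22.3
```

Diagnosis: before release it still leaned 6.4° because the foot slid (the first one was at 1.3°). This time I'll measure the lean and correct it before letting go.

```bash
cat >> h.py <<'E'
def lean(name):
    s=monitor.observe();R=np.array(s["orientation"]);p=np.array(s["eef_pos"]);c=shot('wrist',name)[1];im=cv2.imread(f'pics/{name}_raw.png');hs=cv2.cvtColor(im,cv2.COLOR_BGR2HSV);g=cv2.inRange(hs,(50,120,40),(80,255,255));x,y,w,h=cv2.boundingRect(max(cv2.findContours(g,0,1)[0],key=cv2.contourArea))
    col=im[:y,246:270].astype(int);b=(col[:,:,0]-col[:,:,2]).mean(1);vf=next((v for v in range(y) if b[v]>8),0)
    f=lambda v,z:(R.T@(ray('wrist',258,v,z,c)-p))[0]*1e3
    print("green",x,y,w,h,"line x@.1",f(y,.1).round(1),"foot x",f(vf,.006).round(1),"rear top x",f(y+h,.13).round(1))
E
python3 -m jog '[{"gripper":1,"dx":0.006,"dy":-0.0006,"dz":0.04,"spin":0},{"gripper":1,"dx":0,"dy":0,"dz":0.04,"spin":0},{"gripper":1,"dx":0,"dy":0,"dz":0.035,"spin":0},{"gripper":1,"dx":0,"dy":0,"dz":0.0135,"spin":0},{"gripper":-1,"dx":0,"dy":0,"dz":0,"spin":0},{"gripper":-1,"dx":0,"dy":0,"dz":0,"spin":0},{"gripper":-1,"dx":0,"dy":0,"dz":0,"spin":0},{"gripper":-1,"dx":0,"dy":0,"dz":0,"spin":0}]' 6
python3 -m jog '[{"gripper":-1,"dx":0,"dy":0,"dz":-0.02,"spin":0},{"gripper":-1,"dx":0,"dy":0,"dz":-0.03,"spin":0},{"gripper":-1,"dx":0,"dy":0,"dz":-0.03,"spin":0},{"gripper":-1,"dx":0,"dy":0,"dz":-0.03,"spin":0},{"gripper":-1,"dx":0,"dy":0,"dz":-0.03,"spin":0},{"gripper":-1,"dx":0,"dy":0,"dz":-0.01,"spin":0},{"gripper":-1,"dx":0,"dy":0,"dz":0,"spin":0}]'|sed -n '2p;4,5p'
python3 -m jog '[{"gripper":-1,"dx":0,"dy":0,"dz":0,"spin":0},{"gripper":-1,"dx":0,"dy":0,"dz":0,"spin":0},{"gripper":-1,"dx":0,"dy":0,"dz":0,"spin":0}]' 3
python3 -c "
from h import *
tilt('w23')" | head -1
```

```text
t: 49.1
eef_pos: [0.5667, -0.4787, 0.203]
orientation: [[0.084, 0.996, 0.002], [0.996, -0.084, -0.002], [-0.002, 0.003, -1.0]]
contact_force: [0.3, -0.4, 4.8]
finger_gap: 0.0637
eef_pos: [0.5663, -0.4783, 0.3519]
contact_force: [0.3, -0.1, -2.0]
finger_gap: 0.064
t: 50.35
eef_pos: [0.5664, -0.4784, 0.3502]
orientation: [[0.084, 0.996, -0.001], [0.996, -0.084, 0.001], [0.001, -0.001, -1.0]]
contact_force: [-0.2, -0.5, -0.7]
finger_gap: 0.0642
green box 204 192 106 52 gap 0.06415658240890185
```

```bash
python3 -m jog '[{"gripper":-1,"dx":0,"dy":0,"dz":0.02,"spin":0},{"gripper":-1,"dx":0,"dy":0,"dz":-0.02,"spin":0},{"gripper":-1,"dx":0,"dy":0,"dz":0.02,"spin":0},{"gripper":-1,"dx":0,"dy":0,"dz":-0.02,"spin":0},{"gripper":-1,"dx":0,"dy":0,"dz":0,"spin":0},{"gripper":-1,"dx":0,"dy":0,"dz":0,"spin":0}]' |sed -n '2p;4,5p'
python3 -c "
from h import *
tilt('w24')" | head -1
python3 -m jog '[{"gripper":-1,"dx":0,"dy":0,"dz":0.015,"spin":0},{"gripper":-1,"dx":0,"dy":0,"dz":0.012,"spin":0},{"gripper":-1,"dx":0,"dy":0,"dz":0.006,"spin":0},{"gripper":-1,"dx":0,"dy":0,"dz":0.003,"spin":0},{"gripper":-1,"dx":0,"dy":0,"dz":0.002,"spin":0},{"gripper":-1,"dx":0,"dy":0,"dz":0,"spin":0}]'|sed -n '2p;4,5p'
python3 -c "
from h import *
lean('w25')"
```

```text
eef_pos: [0.5663, -0.4783, 0.3509]
contact_force: [-0.3, 0.4, -2.2]
finger_gap: 0.0639
green box 204 197 105 48 gap 0.06389502111078305
eef_pos: [0.5663, -0.4786, 0.3142]
contact_force: [-1.6, -0.2, 6.3]
finger_gap: 0.0638
green 203 198 107 50 line x@.1 16.6 foot x 26.1 rear top x -6.3
```

```bash
python3 -m jog '[{"gripper":-1,"dx":0.005,"dy":0,"dz":0.0005,"spin":0},{"gripper":-1,"dx":0.005,"dy":0,"dz":0,"spin":0},{"gripper":-1,"dx":0.002,"dy":0,"dz":0,"spin":0},{"gripper":-1,"dx":0,"dy":0,"dz":0,"spin":0}]'|sed -n '2p;4,5p'
python3 -c "
from h import *
lean('w26')"
```

```text
eef_pos: [0.5675, -0.466, 0.3124]
contact_force: [-0.3, 0.5, 2.8]
finger_gap: 0.0637
green 203 202 107 47 line x@.1 14.2 foot x 14.3 rear top x -6.0
```

It is vertical now (both 14.2 mm). Quick release, lower and regrip.

```bash
python3 -m jog '[{"gripper":0.55,"dx":0,"dy":0,"dz":0,"spin":0},{"gripper":0.55,"dx":0.004,"dy":0,"dz":0.011,"spin":0},{"gripper":0.55,"dx":0,"dy":0,"dz":0.011,"spin":0},{"gripper":-1,"dx":0,"dy":0,"dz":0,"spin":0},{"gripper":-1,"dx":0,"dy":0,"dz":0,"spin":0},{"gripper":-1,"dx":0,"dy":0,"dz":0,"spin":0}]' 25
python3 -c "
from h import *
lean('w27')"
```

```text
t: 53.3
eef_pos: [0.5678, -0.4625, 0.2908]
orientation: [[0.084, 0.996, 0.0], [0.996, -0.084, -0.0], [-0.0, 0.0, -1.0]]
contact_force: [-0.1, -0.3, -1.2]
finger_gap: 0.0641
green 194 210 125 50 line x@.1 16.2 foot x 9.6 rear top x -1.3
```

```bash
python3 -m jog '[{"gripper":-1,"dx":0,"dy":0,"dz":0.001,"spin":0},{"gripper":-1,"dx":-0.003,"dy":0,"dz":0.001,"spin":0},{"gripper":-1,"dx":-0.003,"dy":0,"dz":0,"spin":0},{"gripper":-1,"dx":0,"dy":0,"dz":0,"spin":0}]' 3 |sed -n '2p;4,5p'
python3 -m jog '[{"gripper":-1,"dx":0,"dy":0,"dz":0,"spin":0},{"gripper":-1,"dx":0,"dy":0,"dz":0,"spin":0}]' 25
python3 -c "
from h import *
lean('w28')"
```

```text
eef_pos: [0.5671, -0.4688, 0.2886]
contact_force: [-0.5, 0.0, -0.8]
finger_gap: 0.0639
t: 54.1
eef_pos: [0.5672, -0.4684, 0.2887]
orientation: [[0.084, 0.996, 0.0], [0.996, -0.084, -0.0], [-0.0, 0.0, -1.0]]
contact_force: [-0.3, 0.6, -0.8]
finger_gap: 0.0638
green 194 210 125 50 line x@.1 17.0 foot x 10.2 rear top x -0.1
```

```bash
python3 -m jog '[{"gripper":-1,"dx":0,"dy":0,"dz":0.002,"spin":0},{"gripper":-1,"dx":0,"dy":0,"dz":0.002,"spin":0},{"gripper":-1,"dx":0,"dy":0,"dz":0,"spin":0}]' 3 |sed -n '2p;4,5p'
python3 -c "
from h import *
lean('w29')"
python3 -m jog '[{"gripper":-1,"dx":0,"dy":0,"dz":0.002,"spin":0},{"gripper":-1,"dx":0,"dy":0,"dz":0,"spin":0}]' 3 |sed -n '2p;4,5p'
python3 -c "
from h import *
lean('w30')"
```

```text
eef_pos: [0.5674, -0.4686, 0.2855]
contact_force: [0.7, -0.3, 4.8]
finger_gap: 0.0642
green 193 212 127 48 line x@.1 16.8 foot x 11.0 rear top x 1.7
eef_pos: [0.5675, -0.4685, 0.2828]
contact_force: [1.1, -0.8, 4.4]
finger_gap: 0.0644
green 192 214 129 46 line x@.1 16.6 foot x 10.7 rear top x 3.2
```

```bash
python3 -m jog '[{"gripper":-1,"dx":-0.004,"dy":0,"dz":0.001,"spin":0},{"gripper":-1,"dx":-0.003,"dy":0,"dz":0,"spin":0},{"gripper":-1,"dx":0,"dy":0,"dz":0,"spin":0}]' 3 |sed -n '2p;4,5p'
python3 -m jog '[{"gripper":-1,"dx":0,"dy":0,"dz":0,"spin":0},{"gripper":-1,"dx":0,"dy":0,"dz":0,"spin":0}]' 25 |sed -n '2p;4,5p'
python3 -c "
from h import *
lean('w31')"
```

```text
eef_pos: [0.5668, -0.4756, 0.2815]
contact_force: [2.1, 0.1, 4.4]
finger_gap: 0.064
eef_pos: [0.5667, -0.4754, 0.2815]
contact_force: [1.6, -0.3, 1.4]
finger_gap: 0.0635
green 191 213 131 47 line x@.1 17.8 foot x 16.7 rear top x 4.0
```

Vertical within 0.6°, held 7 mm off the pad centre. Carry it to slot 0.

```bash
python3 -m jog '[{"gripper":-1,"dx":0,"dy":0,"dz":-0.02,"spin":0},{"gripper":-1,"dx":0,"dy":0,"dz":-0.04,"spin":0},{"gripper":-1,"dx":0,"dy":0,"dz":-0.04,"spin":0},{"gripper":-1,"dx":0,"dy":0,"dz":-0.04,"spin":-0.085},{"gripper":-1,"dx":0,"dy":0,"dz":-0.01,"spin":-0.085},{"gripper":-1,"dx":0,"dy":0,"dz":0,"spin":0}]'
python3 -c "
from h import *
to(*C(16,-53.6)[:2],.36,94.9)"
```

```text
t: 56.3
eef_pos: [0.5661, -0.4754, 0.4313]
orientation: [[-0.085, 0.996, -0.002], [0.996, 0.085, 0.001], [0.001, -0.002, -1.0]]
contact_force: [-0.8, 0.7, -0.8]
finger_gap: 0.0639
d tool [ 0.5449 -0.0305  0.0718] spin deg -0.040901057262118456 -0.001
```

```bash
python3 -m jog '[{"gripper":-1,"dx":0.03,"dy":-0.0017,"dz":-0.02,"spin":0},{"gripper":-1,"dx":0.04,"dy":-0.0022,"dz":-0.02,"spin":0},{"gripper":-1,"dx":0.042,"dy":-0.0024,"dz":-0.01,"spin":0},{"gripper":-1,"dx":0.042,"dy":-0.0024,"dz":0,"spin":0},{"gripper":-1,"dx":0.042,"dy":-0.0024,"dz":0,"spin":0},{"gripper":-1,"dx":0.042,"dy":-0.0024,"dz":0,"spin":0},{"gripper":-1,"dx":0.042,"dy":-0.0024,"dz":0,"spin":0},{"gripper":-1,"dx":0.042,"dy":-0.0024,"dz":0,"spin":0}]' |sed -n '2p;4,5p'
python3 -m jog '[{"gripper":-1,"dx":0.042,"dy":-0.0024,"dz":0,"spin":0},{"gripper":-1,"dx":0.042,"dy":-0.0024,"dz":0,"spin":0},{"gripper":-1,"dx":0.042,"dy":-0.0024,"dz":0,"spin":0},{"gripper":-1,"dx":0.042,"dy":-0.0024,"dz":0,"spin":0},{"gripper":-1,"dx":0.042,"dy":-0.0024,"dz":0,"spin":0},{"gripper":-1,"dx":0.013,"dy":0,"dz":0,"spin":0},{"gripper":-1,"dx":0,"dy":0,"dz":0,"spin":0},{"gripper":-1,"dx":0,"dy":0,"dz":0,"spin":0}]' |sed -n '2p;4,5p'
python3 -c "
from h import *
to(*C(16,-53.6)[:2],.36,94.9)"
```

```text
eef_pos: [0.5199, -0.1549, 0.4794]
contact_force: [0.6, 0.1, -0.6]
finger_gap: 0.0637
eef_pos: [0.4898, 0.064, 0.4811]
contact_force: [0.8, 0.5, -1.7]
finger_gap: 0.0637
d tool [ 0.0011 -0.0002  0.1211] spin deg -0.049905430205470225 -0.001
```

```bash
python3 -m jog '[{"gripper":-1,"dx":0.001,"dy":0,"dz":0.03,"spin":0},{"gripper":-1,"dx":0,"dy":0,"dz":0.04,"spin":0},{"gripper":-1,"dx":0,"dy":0,"dz":0.035,"spin":0},{"gripper":-1,"dx":0,"dy":0,"dz":0.015,"spin":0},{"gripper":-1,"dx":0,"dy":0,"dz":0,"spin":0}]' |sed -n '2p;4,5p'
python3 -m jog '[{"gripper":-1,"dx":0,"dy":0,"dz":0.004,"spin":0},{"gripper":-1,"dx":0,"dy":0,"dz":0.004,"spin":0},{"gripper":-1,"dx":0,"dy":0,"dz":0,"spin":0}]' |sed -n '2p;4,5p'
python3 -m jog '[{"gripper":-1,"dx":0,"dy":0,"dz":0.004,"spin":0},{"gripper":-1,"dx":0,"dy":0,"dz":0.004,"spin":0},{"gripper":-1,"dx":0,"dy":0,"dz":0,"spin":0}]' |sed -n '2p;4,5p'
```

```text
eef_pos: [0.4897, 0.0653, 0.3612]
contact_force: [-0.3, 0.0, -1.0]
finger_gap: 0.0639
eef_pos: [0.4895, 0.066, 0.3539]
contact_force: [0.6, 0.5, -1.6]
finger_gap: 0.0639
eef_pos: [0.4898, 0.0659, 0.3493]
contact_force: [-4.4, -1.9, 20.0]
finger_gap: 0.064
```

```bash
python3 -m jog '[{"gripper":-1,"dx":0,"dy":0,"dz":-0.012,"spin":0},{"gripper":-1,"dx":0,"dy":0,"dz":-0.015,"spin":0},{"gripper":-1,"dx":0,"dy":0,"dz":-0.01,"spin":0},{"gripper":-1,"dx":0,"dy":0,"dz":0,"spin":0}]' |sed -n '2p;4,5p'
python3 -c "
from h import *
s=monitor.observe();R=np.array(s['orientation']);p=np.array(s['eef_pos']);c=shot('wrist','w32')[1]
im=cv2.imread('pics/w32_raw.png');hs=cv2.cvtColor(im,cv2.COLOR_BGR2HSV);g=cv2.inRange(hs,(50,120,40),(80,255,255))
for k in cv2.findContours(g,0,1)[0]:
    if cv2.contourArea(k)>60:print(cv2.boundingRect(k))
# projected expectations for the model: foot offset dx, tilt deg
zb=p[2]-.2815
def f(x,y,z):return proj(c,p+R@[x,y,0]*1+np.array([0,0,zb+z-p[2]])).round(0).tolist()
for off in(.0067,):
  print('line',f(off+.010+.0005,0,.1),'foot',f(off+.010,-.032,0),f(off+.010,.032,0))
for i in(0,1):
  for n,q in(('slot L',(9+34*i-12.5,-55,70)),('slot R',(9+34*i+12.5,-55,70)),('near',(9+34*i,-89,75)),('far',(9+34*i,-21,75))):print(i,n,proj(c,C(*q)).round(0))
cv2.imwrite('pics/w32c.png',cv2.resize(im[60:270,110:400],(800,579),interpolation=cv2.INTER_CUBIC))
"
```

```text
eef_pos: [0.4898, 0.066, 0.3834]
contact_force: [0.0, -0.1, -1.7]
finger_gap: 0.0641
(218, 286, 75, 3)
(191, 213, 131, 47)
(229, 167, 56, 5)
line [257.0, 214.0] foot [221.0, 176.0] [292.0, 176.0]
0 slot L [255. 167.]
0 slot R [255. 190.]
0 near [221. 180.]
0 far [288. 180.]
1 slot L [255. 198.]
1 slot R [255. 221.]
1 near [222. 211.]
1 far [287. 211.]
```

View pics/w32c.png

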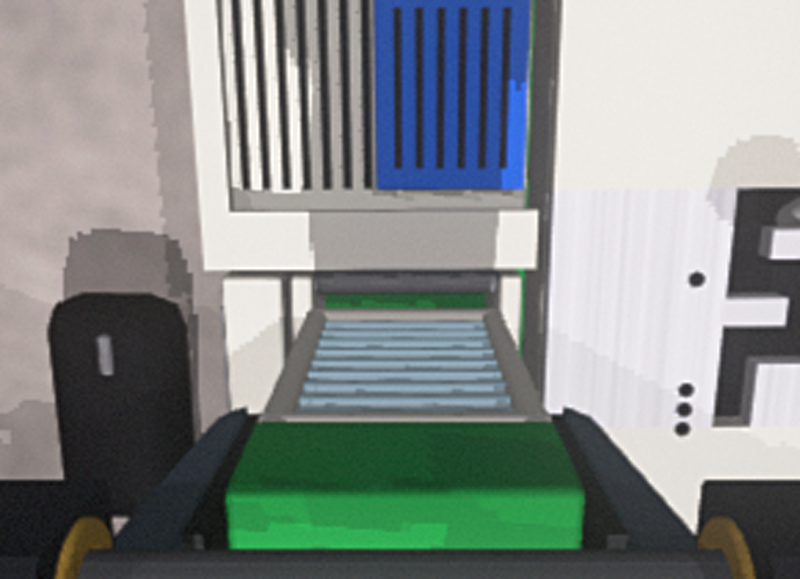

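The picture shows the cassette's foot front edge at crop y≈312, where I expected 320. The foot is about 2.5 mm too far left, riding on the left rib. The y centring looks right (407 against 406). I'll shift and retry.

```bash
python3 -m jog '[{"gripper":-1,"dx":-0.0022,"dy":0,"dz":0.01,"spin":0},{"gripper":-1,"dx":0,"dy":0,"dz":0.015,"spin":0},{"gripper":-1,"dx":0,"dy":0,"dz":0.006,"spin":0},{"gripper":-1,"dx":0,"dy":0,"dz":0,"spin":0}]' |sed -n '2p;4,5p'
python3 -m jog '[{"gripper":-1,"dx":0,"dy":0,"dz":0.003,"spin":0},{"gripper":-1,"dx":0,"dy":0,"dz":0.003,"spin":0},{"gripper":-1,"dx":0,"dy":0,"dz":0,"spin":0}]' |sed -n '2p;4,5p'
```

```text
eef_pos: [0.4898, 0.0638, 0.3507]
contact_force: [-0.1, 0.4, -1.9]
finger_gap: 0.0636
eef_pos: [0.4896, 0.0635, 0.3454]
contact_force: [0.0, -1.5, -3.0]
finger_gap: 0.0642
```

Past the rib tops with little force. Continue down.

```bash
python3 -m jog '[{"gripper":-1,"dx":0,"dy":0,"dz":0.005,"spin":0},{"gripper":-1,"dx":0,"dy":0,"dz":0.005,"spin":0},{"gripper":-1,"dx":0,"dy":0,"dz":0,"spin":0}]' |sed -n '2p;4p'
python3 -m jog '[{"gripper":-1,"dx":0,"dy":0,"dz":0.005,"spin":0},{"gripper":-1,"dx":0,"dy":0,"dz":0.005,"spin":0},{"gripper":-1,"dx":0,"dy":0,"dz":0,"spin":0}]' |sed -n '2p;4p'
python3 -m jog '[{"gripper":-1,"dx":0,"dy":0,"dz":0.005,"spin":0},{"gripper":-1,"dx":0,"dy":0,"dz":0.005,"spin":0},{"gripper":-1,"dx":0,"dy":0,"dz":0,"spin":0}]' |sed -n '2p;4p'
```

```text
eef_pos: [0.4897, 0.0636, 0.335]
contact_force: [1.1, -2.2, -2.9]
eef_pos: [0.4897, 0.0637, 0.325]
contact_force: [2.2, -2.7, -4.3]
eef_pos: [0.4897, 0.0638, 0.315]
contact_force: [1.2, -2.4, -2.1]
```

```bash
python3 -m jog '[{"gripper":-1,"dx":-0.0005,"dy":0,"dz":0.005,"spin":0},{"gripper":-1,"dx":0,"dy":0,"dz":0.005,"spin":0},{"gripper":-1,"dx":0,"dy":0,"dz":0,"spin":0}]' |sed -n '2p;4p'
python3 -m jog '[{"gripper":-1,"dx":0,"dy":0,"dz":0.003,"spin":0},{"gripper":-1,"dx":0,"dy":0,"dz":0,"spin":0}]' |sed -n '2p;4p'
python3 -m jog '[{"gripper":-1,"dx":0,"dy":0,"dz":0.002,"spin":0},{"gripper":-1,"dx":0,"dy":0,"dz":0,"spin":0}]' |sed -n '2p;4p'
```

```text
eef_pos: [0.4896, 0.0634, 0.3049]
contact_force: [1.0, -3.0, -2.4]
eef_pos: [0.4897, 0.0634, 0.3023]
contact_force: [0.8, -0.9, -2.3]
eef_pos: [0.4897, 0.0634, 0.3012]
contact_force: [-1.5, -1.7, 5.1]
```

Bottomed at the expected height. I'll release, rise, hover over the knob and verify both cassettes numerically.

```bash
python3 -m jog '[{"gripper":-1,"dx":0,"dy":0,"dz":-0.001,"spin":0},{"gripper":1,"dx":0,"dy":0,"dz":0,"spin":0},{"gripper":1,"dx":0,"dy":0,"dz":0,"spin":0},{"gripper":1,"dx":0,"dy":0,"dz":-0.03,"spin":0},{"gripper":1,"dx":0,"dy":0,"dz":-0.04,"spin":0},{"gripper":1,"dx":0,"dy":0,"dz":-0.035,"spin":0},{"gripper":1,"dx":0.016,"dy":0.029,"dz":0,"spin":0},{"gripper":1,"dx":0.016,"dy":0.029,"dz":0,"spin":0}]' >/dev/null
python3 -m jog '[{"gripper":1,"dx":0.016,"dy":0.029,"dz":0,"spin":0},{"gripper":1,"dx":0.016,"dy":0.029,"dz":0,"spin":0},{"gripper":1,"dx":0.014,"dy":0.030,"dz":0,"spin":0},{"gripper":1,"dx":0,"dy":0,"dz":0,"spin":0}]'
python3 -c "
from h import *
o,a=np.load('cl.npy',allow_pickle=True);M=np.array([[np.cos(a),np.sin(a)],[-np.sin(a),np.cos(a)]])
for n in('top','wrist','scene'):
    _,c=shot(n,'v_'+n);im=cv2.imread(f'pics/v_{n}_raw.png');hs=cv2.cvtColor(im,cv2.COLOR_BGR2HSV);g=cv2.inRange(hs,(50,120,40),(80,255,255))
    print(n,'pred tops s0,s2',[proj(c,C(x,-55,150)).round(0).tolist() for x in(9,77)],'line .12 front-left',[proj(c,C(x-10,-55,120)).round(0).tolist() for x in(9,77)])
    for k in cv2.findContours(g,0,1)[0]:
        if cv2.contourArea(k)>25:
            b=cv2.boundingRect(k);print(' ',b,cv2.contourArea(k), 'ctr@.15 cleaner',(M@(ray(n,b[0]+b[2]/2,b[1]+b[3]/2,.15,c)[:2]-o)*1e3).round(1))
im=cv2.imread('pics/v_wrist_raw.png');c=np.load('pics/v_wrist.npy',allow_pickle=True).item();m=cv2.inRange(cv2.cvtColor(im,cv2.COLOR_BGR2HSV),(3,170,60),(17,255,255));m[:150]=0;m[:,:180]=0;m[:,330:]=0
x,y,w,h=cv2.boundingRect(m);print('knob',x,y,w,h,ray('wrist',x+w/2,y+w/2,.1417,c))
im=cv2.imread('pics/v_top_raw.png');m=cv2.inRange(cv2.cvtColor(im,cv2.COLOR_BGR2HSV),(105,180,60),(125,255,255))
for k in cv2.findContours(m,0,1)[0]:
    if cv2.contourArea(k)>40:
        b=cv2.boundingRect(k);print('blue',b,(M@(ray('top',b[0]+b[2]/2,b[1]+b[3]/2,.085)[:2]-o)*1e3).round(1))
"
```

```text
t: 64.6
eef_pos: [0.6299, 0.1547, 0.4055]
orientation: [[-0.087, 0.996, -0.0], [0.996, 0.087, 0.0], [0.0, -0.0, -1.0]]
contact_force: [-1.2, -0.4, 0.4]
finger_gap: 0.0909
top pred tops s0,s2 [[221.0, 217.0], [245.0, 216.0]] line .12 front-left [[219.0, 219.0], [242.0, 217.0]]
  (231, 210, 8, 20) 100.5 ctr@.15 cleaner [ 48.1 -65.5]
  (252, 209, 9, 19) 103.5 ctr@.15 cleaner [111.2 -65.2]
  (215, 206, 10, 23) 130.0 ctr@.15 cleaner [  4.7 -55.3]
  (240, 205, 10, 24) 139.5 ctr@.15 cleaner [ 77.8 -58.6]
wrist pred tops s0,s2 [[95.0, 274.0], [105.0, 336.0]] line .12 front-left [[109.0, 249.0], [118.0, 307.0]]
  (110, 248, 15, 11) 85.5 ctr@.15 cleaner [-12.  -31.7]
scene pred tops s0,s2 [[271.0, 135.0], [255.0, 147.0]] line .12 front-left [[273.0, 140.0], [257.0, 152.0]]
  (245, 143, 20, 18) 172.5 ctr@.15 cleaner [ 91.2 -39.4]
  (263, 131, 18, 18) 160.5 ctr@.15 cleaner [ 21.1 -39.2]
knob 239 181 33 32 [0.62706463 0.15501395 0.1417    ]
```

```bash
python3 -c "
from h import *
o,a=np.load('cl.npy',allow_pickle=True);M=np.array([[np.cos(a),np.sin(a)],[-np.sin(a),np.cos(a)]])
for f,n in(('top0','top'),('t2_raw','top'),('w32_raw','wrist'),('v_top_raw','top'),('v_wrist_raw','wrist')):
    im=cv2.imread(f'pics/{f}.png');c=np.load('pics/'+{'w32_raw':'w32','v_wrist_raw':'v_wrist'}.get(f,'t2')+'.npy',allow_pickle=True).item()
    m=cv2.inRange(cv2.cvtColor(im,cv2.COLOR_BGR2HSV),(105,150,40),(125,255,255));m=cv2.morphologyEx(m,cv2.MORPH_CLOSE,np.ones((5,5)))
    for k in cv2.findContours(m,0,1)[0]:
        if cv2.contourArea(k)>80:
            q=np.array([M@(ray(n,*t[0],.085,c)[:2]-o) for t in k])*1e3
            if abs(q.mean(0)[0]+75)<30: print(f,'x',q[:,0].min().round(),q[:,0].max().round(),'y',q[:,1].min().round(1),q[:,1].max().round(1))
"
```

```text
top0 x -107.0 -45.0 y -105.8 -56.7
t2_raw x -106.0 -46.0 y -62.1 -13.6
w32_raw x -106.0 -43.0 y -62.7 -13.6
v_wrist_raw x -106.0 -44.0 y -63.2 -12.8
```

```bash
python3 -c "
from h import *
o,a=np.load('cl.npy',allow_pickle=True);M=np.array([[np.cos(a),np.sin(a)],[-np.sin(a),np.cos(a)]])
for f in('w1','w6','w32','v_wrist'):
    im=cv2.imread(f'pics/{f}_raw.png');c=np.load(f'pics/{f}.npy',allow_pickle=True).item()
    m=cv2.inRange(cv2.cvtColor(im,cv2.COLOR_BGR2HSV),(105,150,40),(125,255,255));m=cv2.morphologyEx(m,cv2.MORPH_CLOSE,np.ones((5,5)))
    for k in cv2.findContours(m,0,1)[0]:
        if cv2.contourArea(k)>300:
            q=np.array([M@(ray('wrist',*t[0],.085,c)[:2]-o) for t in k])*1e3
            if abs(q.mean(0)[0]+75)<30: r=cv2.minAreaRect(q.astype(np.float32));print(f,np.round(r[0],1),np.round(r[1],1))
"
python3 -m jog '[{"gripper":1,"dx":0.001,"dy":-0.003,"dz":0.03,"spin":0},{"gripper":1,"dx":0,"dy":0,"dz":0.03,"spin":0},{"gripper":1,"dx":0,"dy":0,"dz":0.033,"spin":0},{"gripper":-1,"dx":0,"dy":0,"dz":0,"spin":0},{"gripper":-1,"dx":0,"dy":0,"dz":0,"spin":0},{"gripper":-1,"dx":0,"dy":0,"dz":0,"spin":0},{"gripper":-1,"dx":0,"dy":0,"dz":0,"spin":0},{"gripper":-1,"dx":0,"dy":0,"dz":0,"spin":0}]' 40
```

```text
w1 [-73.7 -81. ] [63.3 49.8]
w6 [-74.7 -80.5] [63.3 50.2]
w32 [-74.3 -38.2] [62.5 49. ]
v_wrist [-75.1 -38. ] [61.8 50.4]
t: 65.75
eef_pos: [0.6255, 0.1543, 0.3142]
orientation: [[-0.086, 0.996, 0.001], [0.996, 0.086, 0.0], [0.0, 0.001, -1.0]]
contact_force: [-0.5, 0.7, -0.6]
finger_gap: 0.0439
```

Both cameras put the shutter centre at y −38 (fully open is −40), and it was driven into its stop, so it is open. Now finish the grip on the knob and take it off → near lane.

```bash
python3 -m jog '[{"gripper":-1,"dx":0,"dy":0,"dz":0,"spin":0},{"gripper":-1,"dx":0,"dy":0,"dz":0,"spin":0},{"gripper":-1,"dx":0,"dy":0,"dz":0,"spin":0},{"gripper":-1,"dx":0,"dy":-0.008,"dz":0,"spin":0},{"gripper":-1,"dx":0,"dy":-0.008,"dz":0,"spin":0},{"gripper":-1,"dx":0,"dy":0,"dz":0,"spin":0}]' 45 |sed -n '2p;4,5p'
python3 -m jog '[{"gripper":-1,"dx":0,"dy":-0.008,"dz":0,"spin":0},{"gripper":-1,"dx":0,"dy":-0.008,"dz":0,"spin":0},{"gripper":-1,"dx":0,"dy":-0.003,"dz":0,"spin":0},{"gripper":-1,"dx":0,"dy":0,"dz":0,"spin":0}]' |sed -n '2p;4,5p'
```

```text
eef_pos: [0.6101, 0.1534, 0.3152]
contact_force: [3.2, 1.8, 4.3]
finger_gap: 0.0282
eef_pos: [0.5917, 0.1518, 0.3154]
contact_force: [4.8, 3.0, 4.7]
finger_gap: 0.0278
```

```bash
python3 -m jog '[{"gripper":-1,"dx":-0.008,"dy":0,"dz":-0.003,"spin":0},{"gripper":-1,"dx":-0.008,"dy":0,"dz":-0.003,"spin":0},{"gripper":-1,"dx":-0.008,"dy":0,"dz":-0.002,"spin":0},{"gripper":-1,"dx":-0.008,"dy":0,"dz":-0.002,"spin":0},{"gripper":-1,"dx":-0.008,"dy":0,"dz":-0.001,"spin":0},{"gripper":-1,"dx":0,"dy":0,"dz":0,"spin":0},{"gripper":-1,"dx":0,"dy":0,"dz":0,"spin":0}]'  |sed -n '2p;4,5p'
cat >> h.py <<'E'
def knob(name,z=.152):
    c=shot('wrist',name)[1];im=cv2.imread(f'pics/{name}_raw.png');m=cv2.inRange(cv2.cvtColor(im,cv2.COLOR_BGR2HSV),(3,170,60),(17,255,255));m[:170]=0;m[:,:200]=0;m[:,310:]=0
    x,y,w,h=cv2.boundingRect(m);o,a=np.load("cl.npy",allow_pickle=True);M=np.array([[np.cos(a),np.sin(a)],[-np.sin(a),np.cos(a)]]);p=np.array(monitor.observe()["eef_pos"])[:2]
    print("knob",x,y,w,h,"cleaner",(M@(ray('wrist',x+w/2,y+25.5 if w>45 else y+w/2,z,c)[:2]-o)*1e3).round(1),"tool",(M@(p-o)*1e3).round(1))
E
python3 -c "
from h import *
knob('k1')"
```

```text
eef_pos: [0.5934, 0.1115, 0.3256]
contact_force: [0.8, 2.0, 7.2]
finger_gap: 0.028
knob 232 218 50 41 cleaner [-23.8  53.6] tool [-21.5  54.1]
```

```bash
python3 -m jog '[{"gripper":-1,"dx":-0.0015,"dy":0,"dz":0,"spin":0},{"gripper":-1,"dx":0,"dy":0.008,"dz":0,"spin":0},{"gripper":-1,"dx":0,"dy":0.008,"dz":0,"spin":0},{"gripper":-1,"dx":0,"dy":0,"dz":0,"spin":0}]'  |sed -n '2p;4,5p'
python3 -m jog '[{"gripper":-1,"dx":0,"dy":0.008,"dz":0,"spin":0},{"gripper":-1,"dx":0,"dy":0.008,"dz":0,"spin":0},{"gripper":-1,"dx":0,"dy":0.007,"dz":0,"spin":0},{"gripper":-1,"dx":0,"dy":0,"dz":0,"spin":0},{"gripper":-1,"dx":0,"dy":0,"dz":0,"spin":0}]'  |sed -n '2p;4,5p'
```

```text
eef_pos: [0.6086, 0.1118, 0.3263]
contact_force: [-4.2, 1.1, 14.2]
finger_gap: 0.028
eef_pos: [0.6312, 0.1134, 0.3251]
contact_force: [-3.4, 3.0, 9.5]
finger_gap: 0.0277
```

```bash
python3 -m jog '[{"gripper":-1,"dx":-0.008,"dy":0.0005,"dz":0,"spin":0},{"gripper":-1,"dx":-0.008,"dy":0,"dz":0,"spin":0},{"gripper":-1,"dx":-0.008,"dy":0,"dz":0,"spin":0},{"gripper":-1,"dx":-0.008,"dy":0,"dz":0,"spin":0},{"gripper":-1,"dx":-0.009,"dy":0,"dz":0,"spin":0},{"gripper":-1,"dx":0,"dy":0,"dz":0,"spin":0},{"gripper":-1,"dx":0,"dy":0,"dz":0,"spin":0}]'  |sed -n '2p;4,5p'
python3 -c "
from h import *
knob('k2')"
```

```text
eef_pos: [0.6367, 0.072, 0.325]
contact_force: [0.6, 0.4, 5.7]
finger_gap: 0.0279
knob 231 215 52 44 cleaner [17.4 93.4] tool [21.6 93.8]
```

The knob is at x≈17–19 mm, far lane, inside the speed-two slot. A small nudge, then release, retreat and verify.

```bash
python3 -m jog '[{"gripper":-1,"dx":-0.003,"dy":0,"dz":0,"spin":0},{"gripper":-1,"dx":0,"dy":0,"dz":0,"spin":0},{"gripper":1,"dx":0,"dy":0,"dz":0,"spin":0},{"gripper":1,"dx":0,"dy":0,"dz":0,"spin":0},{"gripper":1,"dx":0,"dy":0,"dz":0,"spin":0},{"gripper":1,"dx":0,"dy":0,"dz":-0.03,"spin":0},{"gripper":1,"dx":0,"dy":0,"dz":-0.035,"spin":0},{"gripper":1,"dx":0,"dy":0,"dz":-0.035,"spin":0}]'  |sed -n '2p;4,5p'
python3 -m jog '[{"gripper":1,"dx":-0.04,"dy":0,"dz":0,"spin":0},{"gripper":1,"dx":-0.04,"dy":0,"dz":0,"spin":0},{"gripper":1,"dx":-0.04,"dy":0,"dz":0,"spin":0},{"gripper":1,"dx":-0.04,"dy":0,"dz":0,"spin":0},{"gripper":1,"dx":-0.04,"dy":0,"dz":0,"spin":0},{"gripper":1,"dx":-0.04,"dy":0,"dz":0,"spin":0},{"gripper":1,"dx":-0.04,"dy":0,"dz":0,"spin":0},{"gripper":1,"dx":0,"dy":0,"dz":0,"spin":0}]'  |sed -n '2p;4,5p'
python3 -c "
from h import *
o,a=np.load('cl.npy',allow_pickle=True);M=np.array([[np.cos(a),np.sin(a)],[-np.sin(a),np.cos(a)]])
_,c=shot('top','vf');im=cv2.imread('pics/vf_raw.png');hs=cv2.cvtColor(im,cv2.COLOR_BGR2HSV)
for nm,lo,hi,z in(('green',(50,120,40),(80,255,255),.15),('orange',(3,150,110),(17,255,255),.152),('blue',(105,150,40),(125,255,255),.085)):
    m=cv2.morphologyEx(cv2.inRange(hs,lo,hi),cv2.MORPH_CLOSE,np.ones((3,3)))
    for k in cv2.findContours(m,0,1)[0]:
        b=cv2.boundingRect(k)
        if cv2.contourArea(k)>25 and 165<b[0]<275 and 150<b[1]<250: print(nm,b,(M@(ray('top',b[0]+b[2]/2-.5,b[1]+b[3]/2-.5,z,c)[:2]-o)*1e3).round(1))
d=cv2.absdiff(cv2.GaussianBlur(im,(5,5),0),cv2.GaussianBlur(cv2.imread('pics/top0.png'),(5,5),0)).max(2)
print('mug/mouse/case diff',[int((d[y0:y1,x0:x1]>40).sum()) for x0,y0,x1,y1 in((240,112,270,148),(225,248,260,272),(108,150,145,202))])
"
```

```text
eef_pos: [0.6371, 0.0694, 0.4251]
contact_force: [0.1, 0.5, -0.6]
finger_gap: 0.0851
eef_pos: [0.6611, -0.2123, 0.4236]
contact_force: [0.3, 1.0, -0.1]
finger_gap: 0.0907
green (252, 209, 8, 19) [108.4 -63.6]
green (215, 206, 13, 23) [  7.7 -54.1]
green (231, 205, 19, 25) [ 63.2 -57.7]
blue (186, 208, 20, 17) [-76.  -37.8]
mug/mouse/case diff [0, 122, 0]
```

```bash
python3 -c "
from h import *
o,a=np.load('cl.npy',allow_pickle=True);M=np.array([[np.cos(a),np.sin(a)],[-np.sin(a),np.cos(a)]])
c=get_calibration('top')
for f in('top0','t2_raw','vf_raw'):
    im=cv2.imread(f'pics/{f}.png');hs=cv2.cvtColor(im,cv2.COLOR_BGR2HSV)
    m=cv2.inRange(hs,(3,140,80),(20,255,255));m[:155]=0;m[205:]=0;m[:,:170]=0;m[:,275:]=0
    n=cv2.findNonZero(m)
    if n is not None: q=n.reshape(-1,2).mean(0);print(f,'knob',len(n),q,(M@(ray('top',*q,.150)[:2]-o)*1e3).round(1))
    g=cv2.inRange(hs,(0,0,0),(180,255,40));g[:248]=0;g[273:]=0;g[:,:222]=0;g[:,262:]=0;r=cv2.findNonZero(g).reshape(-1,2);print(f,'mouse dark',len(r),r.mean(0).round(1),r.min(0),r.max(0))
_,cs=shot('scene','sf')
im=cv2.imread('pics/sf_raw.png');hs=cv2.cvtColor(im,cv2.COLOR_BGR2HSV);m=cv2.inRange(hs,(3,150,110),(17,255,255))
for k in cv2.findContours(m,0,1)[0]:
    b=cv2.boundingRect(k)
    if 8<cv2.contourArea(k)<400: q=(b[0]+b[2]/2-.5,b[1]+b[3]/2-.5);print('scene orange',b,(M@(ray('scene',*q,.152,cs)[:2]-o)*1e3).round(1))
"
```

```text
top0 knob 61 [235.93442623 178.70491803] [57.7 57.7]
top0 mouse dark 585 [242.  259.7] [226 250] [258 269]
t2_raw knob 66 [195.03030303 170.87878788] [-63.2  89.5]
t2_raw mouse dark 336 [237.  260.3] [226 251] [261 272]
vf_raw knob 51 [220.96078431 167.1372549 ] [14.8 96.1]
vf_raw mouse dark 405 [244.3 257.4] [226 250] [259 272]
scene orange (303, 161, 8, 7) [17.3 95. ]
scene orange (443, 4, 13, 13) [-999.   -54.2]
```

```bash
python3 -c "
from h import *
st();print(order.job_done())"
```

```text
t 72.08 pos [ 0.6612 -0.2096  0.424 ] xax [-0.085  0.996] yaw_x 94.9 zax [-0.001  0.001 -1.   ] F [-1.2  1.3 -0.2] gap 0.0914 q6 -23.4
the job is handed in; nothing more can be done
None
```

The job is finished and handed in at t ≈ 72 s of the 210 s; the hand-in reports no verdict.

**What I did, in order:**
- I took the lever back through the gate to off. My first try across at speed one was blocked because the knob had slipped in the grip, so I regripped it harder.
- I put both used cassettes (slots 0 and 2) into the bin and dragged the shutter open until it hit its stop.
- I stood the two fresh cassettes in slots 2 and 0. One toppled flat on the desk while I was regripping it and had to be picked up again. It also caught on a rib on the first insertion, before a 2 mm correction.
- I took the lever through the gate to speed two, let go and backed the arm away.

**Last checks:**
- **Lever:** the knob reads x ≈ 15–17 mm and y ≈ 95 mm, so along is about 0.10–0.11 rad (0.06–0.22 needed) in the far lane.
- **Fresh cassettes:** both touched the slot floor at the expected height. Green tops were last clearly seen at x ≈ 5 and 78 mm, y ≈ −55 and −59 mm.
- **Shutter:** its centre is at y ≈ −38 mm, where −40 is fully open. The measured travel was only 43 mm against 48, because both cameras put its starting position about 7 mm off the stated shut position.
- **Left-alone items:** the mug and case are unchanged in the top view. The mouse was partly hidden by the arm, but its visible edges had not moved.
- **Bin:** I saw both used cassettes in it after the second drop and did not check again at the end.

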